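# Tension the sander's take-up wheel and lock it with the pin

## Task

Tension the sander's belt take-up: swing the folded crank fully out to its stop, then use it to turn the sprung wheel anticlockwise and hold it against the spring while the locking pin (the round-knobbed one from the wooden stand) drops through the crank's eye into the hole of the quadrant plate. Let go with the pin fully home, its knob down on the eye and the wheel held by the pin alone, and leave the other things where they are.

Things in the scene. Friction and masses are not known exactly. Their poses are not given: they have to be found in the camera images.
- sander: Fixed bench sander: a round green housing, 330 across, with a low motor block behind. Origin on the vertical axis of the tension wheel, at bench level; z up. On top lie the tension wheel (170 across) and, partly around it, the quadrant, a flat steel arc. In this frame, wheel at rest, the crank's pivot is at (-43, -25) mm and its swung-out eye at (-108, -63) mm.
- deck (a point): Point on the wheel's axis, level with the tops of wheel and quadrant (95 above the bench). The quadrant spans 98 to 152 mm from the axis and has ONE hole, 13 wide, 20 deep, 125 mm from the axis, in the path of the eye at a wheel angle of 0.6 to 1.0 rad: not measured, new each time; find it by eye or feel. A pin standing in the eye drops 14 mm by its own weight as the eye slowly comes over it.
- wheel (a joint): Tension wheel angle, rad: 0 at rest on its stop, growing anticlockwise seen from above, up to 1.25. A strong spring always turns it back to 0 (0.6 N m at 0, 1.1 N m at 1 rad: 5 to 9 N across the swung-out crank at its eye). Let go, it returns.
- crank (a joint): Folding crank angle, rad, about an upright pivot 50 mm from the wheel's axis: near 0 folded in across the wheel, 3.14 fully out on its stop, pointing straight away from the wheel's axis. Opens anticlockwise seen from above, the sense in which the wheel is tensioned, so pushing on in that sense keeps it on its stop. Friction (1 N at the eye) keeps it where it is left.
- eye (a point): Middle of the top mouth of the eye: a steel block 32 x 32, 24 high, at the crank's end, 75 mm from its pivot, with a 12 mm upright through hole. Block top 121, underside 97 above the bench. The bar from pivot to eye is 16 wide, its top 107 above the bench. x axis along the crank from pivot to eye; z up.
- pin_knob (a point): Centre of the locking pin's round knob, 22 across, 32 high. Below it the shank, 10 across, 40 long, its last 6 mm tapered to 4; foot 56 below this point. 90 g; z along the pin, up. Starts upright in a fixed wooden stand 130 x 50, 45 high, knob resting on the stand. Standing in the eye on the quadrant its knob is 14 mm above the eye block; fully home the knob sits on the block.
- pin_tip (a point): Foot of the locking pin's shank, on its axis. The spring can wedge the pin part-way down its hole; a press of 10 to 15 N on the knob sends it home.
- stand_top (a point): Middle of the top of the fixed wooden pin stand (130 along its x, 50 along y, 45 high). Its two holes, 30 mm either side of this point along x, hold the pin and the square-headed drift, either way round.
- drift: short drift standing next to the pin in the wooden stand: square steel head 20 x 20 x 22, stub shank; not used; origin at the foot of the shank
- spanner: small open-ended spanner, 110 long, lying on top of the sander's rear housing; origin at the middle of its underside
- mug: white mug, 76 across, 90 high; origin under its centre
- glue: white glue bottle, 48 across, 130 high; origin under its centre
- jar: amber glass jar, 64 across, 80 high; origin under its centre
- carton: blue box 100 x 70 x 50; origin under its centre
- screwdriver: wooden-handled screwdriver lying on the bench; origin at its underside

How it is judged (in metres and radians):
On the way, in this order (a step that is already met when the one before it is completed fails the run):
1. the crank is swung fully out (value of joint crank above 3 rad), for 0.1 s.
2. the wheel is turned against its spring with the crank out (value of joint wheel above 0.35 rad and value of joint crank above 2.9 rad), for 0.05 s.
At the end, for the whole second after the job is handed in: The crank is out (above 2.95 rad), the wheel stays at rest (slower than 0.05 rad/s) beyond 0.5 rad, held by the pin: its foot at least 9 mm below the quadrant's top and within 10 mm of the eye's axis, the pin within 0.25 rad of upright (value of joint crank above 2.95 rad and value of joint wheel above 0.5 rad and z of pin_tip in the frame of sander below 0.086 m and horizontal distance between pin_tip and eye below 0.01 m and angle between pin_knob's own z axis and vertical below 0.25 rad and velocity of joint wheel between -0.05 and 0.05 rad/s); the robot touches nothing.
It fails at once if another thing (drift, spanner, mug, glue, jar, carton or screwdriver) is moved more than 30 mm (distance of any of drift, spanner, mug, glue, jar, carton, screwdriver from where it was at the start of the episode above 0.03 m).
It also fails if it takes over 72 s, if anything falls off the work surface, if the arm or the gripper's body presses on something with over 40 N, if the wrist force passes 120 N, or if a joint passes its speed limit or range.

## Robot

A 6-joint arm with a two-finger parallel gripper is mounted at the origin on the work surface. World frame = base frame: x ahead of the robot, y to its left, z up, the work surface at z = 0. Lengths are in mm, angles in rad, forces in N, time in s.
With the tool pointing down it reaches from about 350 to 975 mm from the base axis. Payload 7.1 kg.
Tool frame: the origin (TCP) lies at the very end of the fingers, on their centre line; the grasp point (between the pads) lies 19 mm behind it (ctrl.grip_depth is the distance from the TCP to the grasp point, in mm); x points along the fingers, z is the direction in which the jaws open and shut, and the axes are right-handed (so a half turn about x gives the same grasp; the last joint's range is limited). The gripper opens to 88 mm and grips with 3 to 60 N. Pads are 20 mm wide; open, the fingers measure 115 mm over their backs; the gripper's body (75 mm by 178 mm) begins 61 mm behind the grasp point.
Start: joints at [1.24, 0.423, 1.63, -0, 1.089, -0.019], TCP at [191.701, 594.858, 222.675] pointing down, gripper open.
Joint ranges: [-3, 3], [-0.9, 2.11], [0.09, 2.58], [-1.31, 4.45], [0.11, 2.69], [-2.54, 2.54]. Speed limits (rad/s): [2.39, 2.39, 3.01, 3.14, 3.14, 3.14].

## Interface

Orientations are given as a rotation vector (axis times angle).
In Python, from workcell import ctrl gives the robot as it stands. The module is installed in compiled form; this text tells all that it offers.
- The arm moves only by the tool send_rows, never from a script. Its argument "rows" is a list of rows, each a list of 4 numbers: the shift along the tool's x, y, z in mm, then the turn about the tool's x in rad. In form: [[x, y, z, turn], ...]. A call has 1 to 10 rows; each row shifts and turns the pose as measured when the row begins, along the tool's axes as they then stand; what a row does not reach is not made up. A row lasts 1/12 s, in which the tool goes at most 41.7 mm and 7.16 degrees, less where a joint would pass 70% of its speed; a pose out of reach is approached as far as the arm can. A call with a gripper value outside its range is refused whole. "fingers" is the opening, from 0 (shut) to 1 (fully open), set as the call begins (left out, the last holds). The fingers move at their own pace and stop on an object; the grip force is fixed at half the most. Time passes only in rows, so rows that do not move let the fingers close. It gives the time, the measured TCP pose, the force and the opening at its end, in the units of the state.
- ctrl.get_obs(): the state, without advancing time (a new reading comes with each control period).
- ctrl.get_image(name): name is "scene" or "top"; returns a dict with "img" (420x560x3 uint8, red, green, blue), "depth" (420x560 float32, mm along the optical axis (not along the pixel's ray), 0 where there is no reading), "mtx" (3x3 intrinsics, pixels), "world_from_camera" (4x4, takes a point from camera to world coordinates). Camera axes: x right, y down, z forward; pixel columns grow to the right and rows downward; lengths in mm; the calibration is good to about 2 mm. A picture is of the moment at which its call begins.
- ctrl.close_job(): hands the job in, once; it reports no verdict.
The state is a dict: "t": time; "qpos": joint angles; "qvel": joint speeds; "joint_torque": joint torques, N m; "ee_pos": TCP position; "orientation": TCP orientation; "ft_force": force on the tool from outside, world axes, zero at the start; "moment": the same for the moment, N m; "width": finger opening in mm.
Only numpy, scipy, OpenCV 4.12 (cv2) and the standard library are available. Lean on these libraries where they do the work, as an engineer would, in place of code of your own. Each camera call takes 0.05 s, during which the arm holds its last target.

## Working session

There is one attempt and no reset: what is moved stays moved. The work goes in short steps, Python scripts to look and compute and a tool call to move; the robot and the scene stay as the last step left them, time stands still between calls to the robot, and variables do not carry over. Pictures are saved under pics/ and viewed, and the job is handed in when it is done.

Besides the shell and the picture viewer there is one more tool, called after "Emit:" as a command line: name --pt "numbers of a row" for each row, then --argument value for the rest. send_rows: Moves the arm, as the interface text tells. Its arguments: {"type":"object","properties":{"rows":{"type":"array"},"fingers":{"type":"number"}},"required":["rows"]}

```bash
mkdir -p pics; cat > h.py <<'E'
from workcell import ctrl
import numpy as np, cv2
from scipy.spatial.transform import Rotation as R
def grab(n,tag):
    d=ctrl.get_image(n); cv2.imwrite(f'pics/{tag}.png',d['img'][:,:,::-1]); np.savez(f'pics/{tag}.npz',**d); return d
def load(tag): return dict(np.load(f'pics/{tag}.npz'))
def pix2w(d,u,v,z=None):
    K=d['mtx'];T=d['world_from_camera']
    r=np.linalg.inv(K)@np.array([u,v,1.])
    if z is None:
        p=r*d['depth'][int(round(v)),int(round(u))]
        return T[:3,:3]@p+T[:3,3]
    rw=T[:3,:3]@r;s=(z-T[2,3])/rw[2]
    return T[:3,3]+s*rw
def w2pix(d,p):
    T=d['world_from_camera'];c=T[:3,:3].T@(np.array(p)-T[:3,3]);q=d['mtx']@c;return q[:2]/q[2]
def crop(d,tag,u0,v0,u1,v1):
    c=d['img'][v0:v1,u0:u1,::-1];s=min(800/(u1-u0),600/(v1-v0));cv2.imwrite(f'pics/{tag}.png',cv2.resize(c,None,fx=s,fy=s,interpolation=cv2.INTER_CUBIC));print(tag,'scale',s)
def st():
    o=ctrl.get_obs();m=R.from_rotvec(o['orientation']).as_matrix()
    print('t',round(float(o['t']),2),'pos',np.round(o['ee_pos'],1),'F',np.round(o['ft_force'],1),'w',np.round(o['width'],1));print(np.round(m,3));return o,m
E
python3 - <<'E'
from h import *
st()
for n in('scene','top'):
    d=grab(n,n+'0');print(n,np.round(d['world_from_camera'],3),d['mtx'])
E
```

```text
t 0.0 pos [191.5 594.3 221.9] F [-0.1 -0.1  0.9] w 88.0
[[-0.    -0.952  0.307]
 [-0.001  0.307  0.952]
 [-1.     0.    -0.002]]
scene [[-4.490000e-01  7.200000e-01 -5.290000e-01  1.384826e+03]
 [ 8.930000e-01  3.720000e-01 -2.520000e-01  3.728250e+02]
 [ 1.500000e-02 -5.860000e-01 -8.100000e-01  1.272294e+03]
 [ 0.000000e+00  0.000000e+00  0.000000e+00  1.000000e+00]] [[534.03315831   0.         275.91470216]
 [  0.         534.03315831 211.32981549]
 [  0.           0.           1.        ]]
top [[ 1.900000e-02 -9.940000e-01  1.120000e-01  4.694200e+02]
 [-1.000000e+00 -1.800000e-02  1.700000e-02  6.432000e+00]
 [-1.500000e-02 -1.120000e-01 -9.940000e-01  1.328713e+03]
 [ 0.000000e+00  0.000000e+00  0.000000e+00  1.000000e+00]] [[407.37281483   0.         279.83560008]
 [  0.         407.37281483 208.87809266]
 [  0.           0.           1.        ]]
```

View pics/scene0.png

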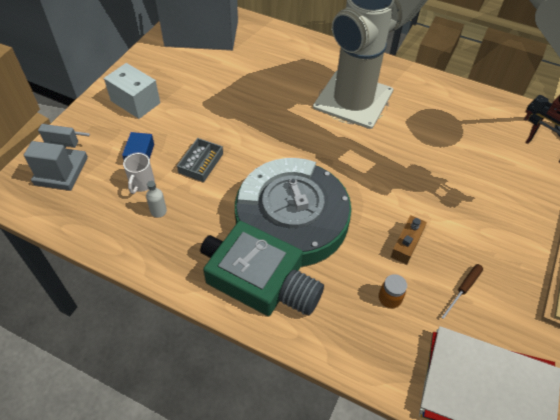

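View pics/top0.png

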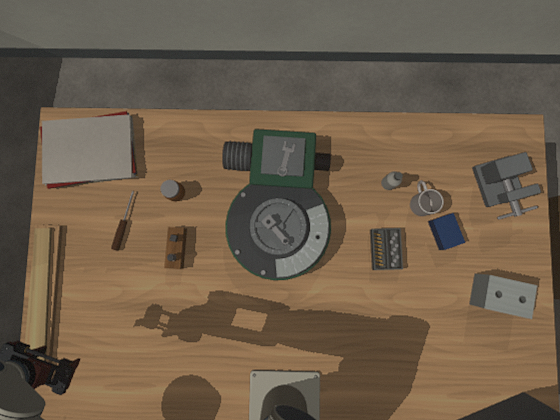

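```bash
python3 - <<'E'
from h import *
d=load('top0');crop(d,'t0a',220,120,340,290)
crop(d,'t0b',150,210,210,280)
d=load('scene0');crop(d,'s0a',225,150,365,270);crop(d,'s0b',380,205,440,270)
E
```

```text
t0a scale 3.5294117647058822
t0b scale 8.571428571428571
s0a scale 5.0
s0b scale 9.23076923076923
```

View pics/t0a.png

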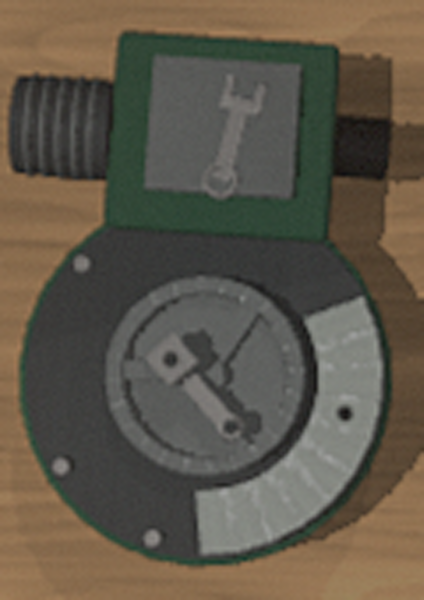

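View pics/t0b.png

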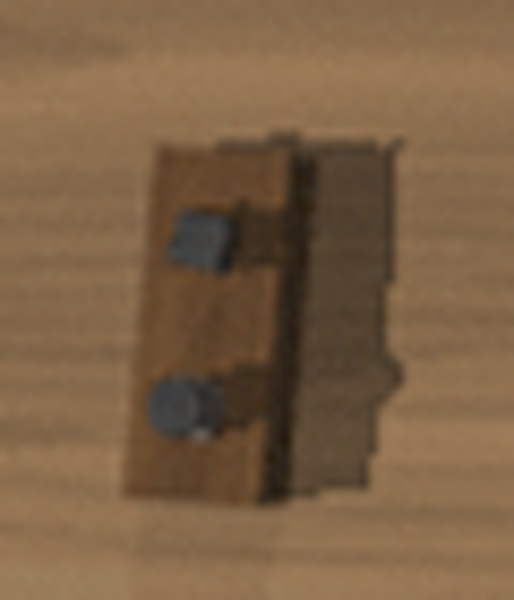

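View pics/s0a.png

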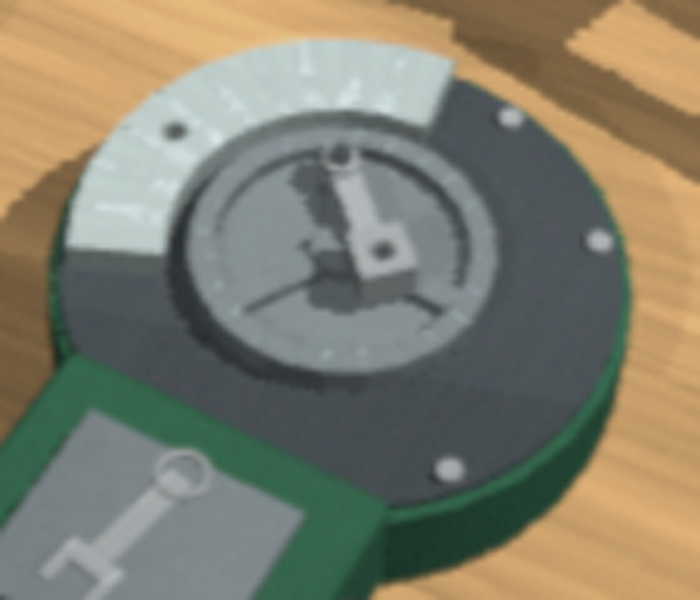

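View pics/s0b.png

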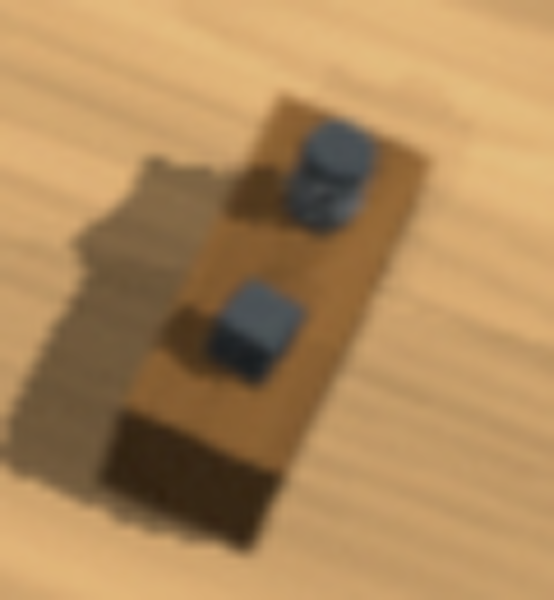

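```bash
python3 - <<'E'
from h import *
d=load('top0');s=load('scene0')
a=lambda u,v,sc,u0,v0:(u0+(u+.5)/sc-.5,v0+(v+.5)/sc-.5)
T=lambda u,v:a(u,v,3.529,220,120); S=lambda u,v:a(u,v,5,225,150)
def sh(n,dd,p,z): print(n,np.round(pix2w(dd,*p,z),1))
sh('hole t',d,T(344,412),95);sh('hole s',s,S(175,131),95)
sh('eye t',d,T(171,358),121);sh('eye s',s,S(383,250),121)
sh('piv t',d,T(232,427),110);sh('piv s',s,S(341,156),110)
sh('wheel t',d,T(205,375),95);sh('wheel s',s,S(342,248),95)
sh('knob t',d,a(178,405,8.57,150,210),77);sh('knob s',s,a(340,148,9.23,380,205),77)
sh('drift t',d,a(203,240,8.57,150,210),67);sh('drift s',s,a(262,312,9.23,380,205),67)
# depth checks
for p in (T(344,450),T(205,480),T(60,400)): print(pix2w(d,*p))
# wheel/quadrant geometry: ring points
W=d['world_from_camera']
H,Wd=d['depth'].shape
uu,vv=np.meshgrid(np.arange(Wd),np.arange(H))
P=np.stack([(uu-d['mtx'][0,2])/d['mtx'][0,0]*d['depth'],(vv-d['mtx'][1,2])/d['mtx'][1,1]*d['depth'],d['depth']],-1)@W[:3,:3].T+W[:3,3]
np.save('pics/P.npy',P)
m=(P[...,2]>70)&(P[...,2]<100)&(uu>220)&(uu<340)&(vv>180)&(vv<285)
q=P[m];c,r=cv2.minEnclosingCircle(q[:,:2].astype(np.float32));print('housing/disc',c,r,np.percentile(q[:,2],[5,25,50,75,95]))
E
```

```text
hole t [526.8 -86.1  95. ]
hole s [526.1 -91.   95. ]
eye t [568.3  61.9 121. ]
eye s [567.2  57.9 121. ]
piv t [511.7   9.5 110. ]
piv s [510.3   5.9 110. ]
wheel t [556.4  33.5  95. ]
wheel s [557.9  30.   95. ]
knob t [456.7 361.2  77. ]
knob s [456.1 357.2  77. ]
drift t [516.1 357.9  67. ]
drift s [515.2 354.9  67. ]
[494.51079229 -86.70224072  91.05730888]
[466.64225689  32.16188503  73.27634131]
[533.69576518 160.43261953  72.68458233]
housing/disc (564.18017578125, 33.3469352722168) 169.42880249023438 [71.55028511 74.76067693 81.19475104 92.4336003  96.7282703 ]
```

Emit:
send_rows --pt "0 0 0 -0.104" --pt "0 0 0 -0.104" --pt "0 0 0 -0.104" --pt "0 -22 -31 0" --pt "0 -22 -31 0" --pt "0 -22 -31 0" --pt "0 -22 -31 0" --pt "0 -22 -31 0" --pt "0 -22 -31 0" --pt "0 -22 -31 0" --fingers 0

```text
t: 0.93
ee_pos: [349.2, 375.6, 218.0]
orientation: [-1.231, 1.202, 1.23]
ft_force: [0.6, -1.1, 0.8]
width: 24.7
```

```bash
python3 - <<'E'
from h import *
st()
E
```

```text
t 0.93 pos [349.2 375.6 218. ] F [ 0.6 -1.1  0.8] w 24.7
[[-0.004 -1.    -0.028]
 [-0.004 -0.028  1.   ]
 [-1.     0.004 -0.004]]
```

Emit:
send_rows --pt "-4 -22 -31 0.02" --pt "0 -22 -31 0" --pt "0 -22 -31 0" --pt "0 -22 -31 0" --pt "0 -22 -31 0" --pt "0 -22 -31 0" --pt "0 -22 -31 0" --pt "0 -22 -31 0" --pt "0 -22 -31 0" --pt "0 -22 -31 0"

```text
t: 1.77
ee_pos: [578.1, 49.1, 221.1]
orientation: [-1.215, 1.215, 1.217]
ft_force: [0.8, 1.3, 0.4]
width: 0.4
```

Emit:
send_rows --pt "0 -12 -10 0" --pt "0 -6 -8 0" --pt "25 0 0 0" --pt "30 0 0 0" --pt "0 0 0 0"

```text
t: 2.18
ee_pos: [601.2, 22.2, 164.9]
orientation: [-1.212, 1.217, 1.207]
ft_force: [-0.9, -0.1, -0.3]
width: 0.2
```

```bash
python3 - <<'E'
from h import *
st();d=grab('scene','s1');crop(d,'s1a',205,110,385,270)
E
```

```text
t 2.18 pos [601.2  22.2 164.9] F [-0.9 -0.1 -0.3] w 0.2
[[-0.003 -1.     0.001]
 [-0.007  0.001  1.   ]
 [-1.     0.003 -0.007]]
s1a scale 3.75
```

View pics/s1a.png

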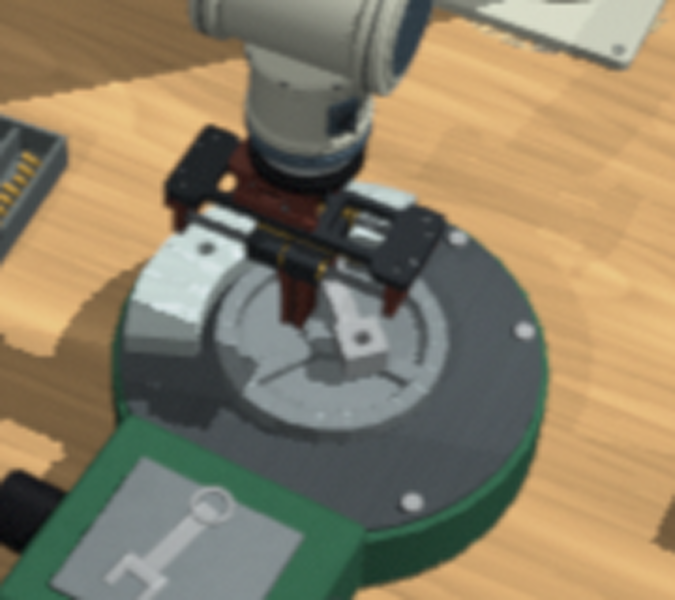

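Emit:
send_rows --pt "25 0 0 0" --pt "25 0 0 0" --pt "10 0 0 0" --pt "0 0 0 0" --pt "0 0 0 0"

```text
t: 2.65
ee_pos: [605.1, 24.9, 112.6]
orientation: [-1.218, 1.208, 1.204]
ft_force: [-0.2, 0.4, 0.8]
width: 0.3
```

```bash
python3 - <<'E'
from h import *
st()
p0=None
for f in list(range(30,216,10)):
    c,s=np.cos(np.radians(f)),np.sin(np.radians(f))
    p=np.array([511+75*c+27*s,8+75*s-27*c])
    print(f,p.round(1), None if p0 is None else ('y',round(p0[0]-p[0],1),'z',round(p[1]-p0[1],1)));p0=p
E
```

```text
t 2.65 pos [605.1  24.9 112.6] F [-0.2  0.4  0.8] w 0.3
[[ 0.006 -1.    -0.003]
 [-0.006 -0.003  1.   ]
 [-1.    -0.006 -0.006]]
30 [589.5  22.1] None
40 [585.8  35.5] ('y', np.float64(3.6), 'z', np.float64(13.4))
50 [579.9  48.1] ('y', np.float64(5.9), 'z', np.float64(12.6))
60 [571.9  59.5] ('y', np.float64(8.0), 'z', np.float64(11.4))
70 [562.   69.2] ('y', np.float64(9.9), 'z', np.float64(9.8))
80 [550.6  77.2] ('y', np.float64(11.4), 'z', np.float64(7.9))
90 [538.  83.] ('y', np.float64(12.6), 'z', np.float64(5.8))
100 [524.6  86.5] ('y', np.float64(13.4), 'z', np.float64(3.5))
110 [510.7  87.7] ('y', np.float64(13.8), 'z', np.float64(1.2))
120 [496.9  86.5] ('y', np.float64(13.8), 'z', np.float64(-1.3))
130 [483.5  82.8] ('y', np.float64(13.4), 'z', np.float64(-3.6))
140 [470.9  76.9] ('y', np.float64(12.6), 'z', np.float64(-5.9))
150 [459.5  68.9] ('y', np.float64(11.4), 'z', np.float64(-8.0))
160 [449.8  59. ] ('y', np.float64(9.8), 'z', np.float64(-9.9))
170 [441.8  47.6] ('y', np.float64(7.9), 'z', np.float64(-11.4))
180 [436.  35.] ('y', np.float64(5.8), 'z', np.float64(-12.6))
190 [432.5  21.6] ('y', np.float64(3.5), 'z', np.float64(-13.4))
200 [431.3   7.7] ('y', np.float64(1.2), 'z', np.float64(-13.8))
210 [432.5  -6.1] ('y', np.float64(-1.3), 'z', np.float64(-13.8))
```

Emit:
send_rows --pt "8 10 0 0" --pt "1 9 8 0" --pt "0 5 10 0" --pt "0 5 10 0" --pt "0 8 11 0" --pt "0 10 10 0" --pt "0 11 8 0" --pt "0 0 0 0"

```text
t: 3.32
ee_pos: [547.9, 89.1, 111.7]
orientation: [-1.226, 1.197, 1.196]
ft_force: [-0.2, 0.6, -1.2]
width: 0.5
```

```bash
python3 - <<'E'
from h import *
st();d=grab('scene','s2');crop(d,'s2a',205,110,385,270)
E
```

```text
t 3.32 pos [547.9  89.1 111.7] F [-0.2  0.6 -1.2] w 0.5
[[ 0.019 -1.    -0.004]
 [-0.006 -0.005  1.   ]
 [-1.    -0.019 -0.006]]
s2a scale 3.75
```

View pics/s2a.png

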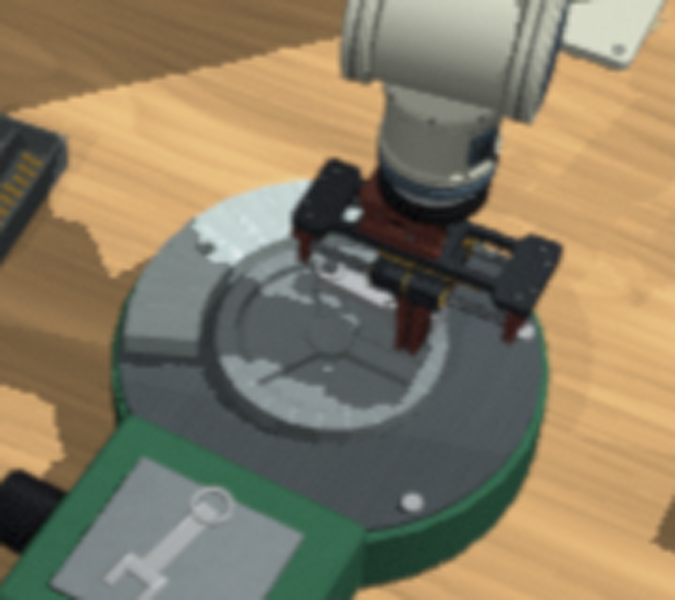

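Emit:
send_rows --pt "4 12 -1 0" --pt "3 13 -1 0" --pt "1 13 -1 0" --pt "1 13 -2 0" --pt "1 13 -4 0" --pt "0 0 0 0"

```text
t: 3.87
ee_pos: [488.4, 81.2, 102.3]
orientation: [-1.231, 1.185, 1.189]
ft_force: [-0.2, -0.0, 0.2]
width: 0.4
```

Emit:
send_rows --pt "0 14 -4 0" --pt "0 12 -7 0" --pt "0 11 -9 0" --pt "0 9 -11 0" --pt "0 6 -12 0" --pt "0 4 -8 0" --pt "0 0 0 0"

```text
t: 4.45
ee_pos: [435.3, 27.4, 102.0]
orientation: [-1.233, 1.178, 1.184]
ft_force: [-0.8, 3.0, -1.3]
width: 0.4
```

```bash
python3 - <<'E'
from h import *
st();d=grab('scene','s3');crop(d,'s3a',205,110,385,270);d=grab('top','t3');crop(d,'t3a',220,170,340,290)
E
```

```text
t 4.45 pos [435.3  27.4 102. ] F [-0.8  3.  -1.3] w 0.4
[[ 0.04  -0.999 -0.007]
 [-0.001 -0.007  1.   ]
 [-0.999 -0.04  -0.001]]
s3a scale 3.75
t3a scale 5.0
```

View pics/s3a.png

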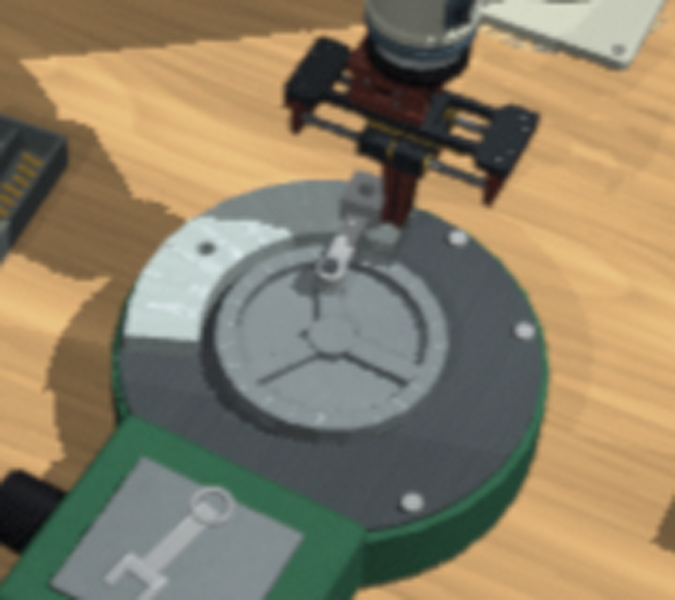

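View pics/t3a.png

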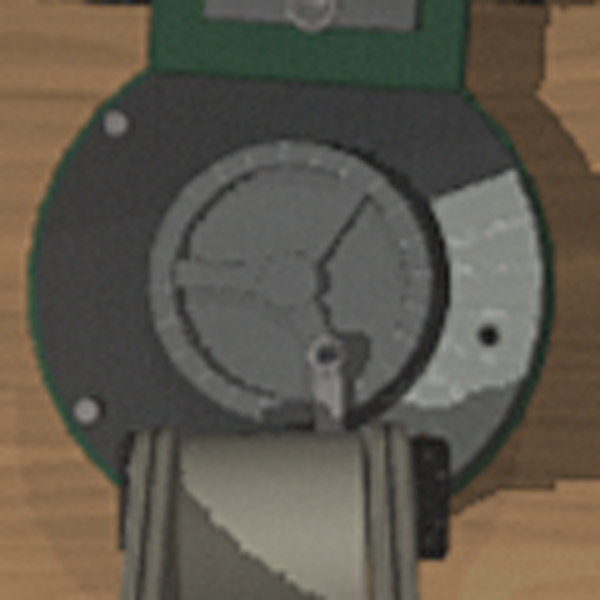

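Emit:
send_rows --pt "0 2 -12 0" --pt "0 1 -12 0" --pt "0 -1 -8 0" --pt "0 -1 -6 0" --pt "0 0 0 0"

```text
t: 4.97
ee_pos: [437.6, -8.6, 102.1]
orientation: [-1.232, 1.175, 1.185]
ft_force: [-3.2, 5.1, 2.1]
width: 0.5
```

```bash
python3 - <<'E'
from h import *
st();d=grab('scene','s4');crop(d,'s4a',225,120,345,220)
E
```

```text
t 4.97 pos [437.6  -8.6 102.1] F [-3.2  5.1  2.1] w 0.5
[[ 0.041 -0.999 -0.007]
 [ 0.002 -0.006  1.   ]
 [-0.999 -0.041  0.002]]
s4a scale 6.0
```

View pics/s4a.png

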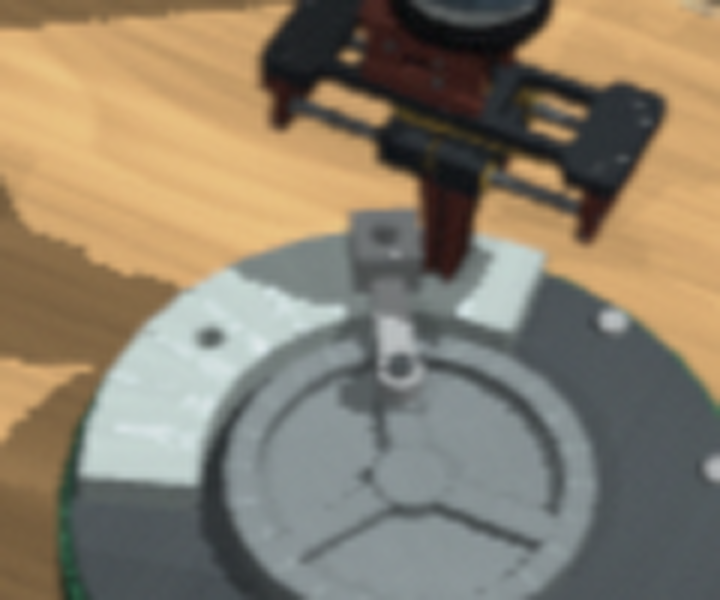

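Emit:
send_rows --pt "0 0 -1 0" --pt "0 -3 12 0" --pt "-15 0 10 0" --pt "-30 0 10 0" --pt "-30 0 25 0" --pt "-15 -2 33 0" --pt "0 -2 33 0" --pt "0 -2 33 0" --pt "0 -2 33 0" --pt "0 -2 33 0" --fingers 0.6

```text
t: 5.85
ee_pos: [446.6, 220.9, 197.8]
orientation: [-1.223, 1.18, 1.181]
ft_force: [1.0, 0.6, -0.4]
width: 52.4
```

```bash
python3 - <<'E'
from h import *
st();d=grab('scene','s5');crop(d,'s5a',225,120,345,220);d=grab('top','t5');crop(d,'t5a',220,170,340,290)
E
```

```text
t 5.85 pos [446.6 220.9 197.8] F [ 1.   0.6 -0.4] w 52.4
[[ 0.038 -0.999  0.002]
 [ 0.003  0.002  1.   ]
 [-0.999 -0.038  0.003]]
s5a scale 6.0
t5a scale 5.0
```

View pics/s5a.png

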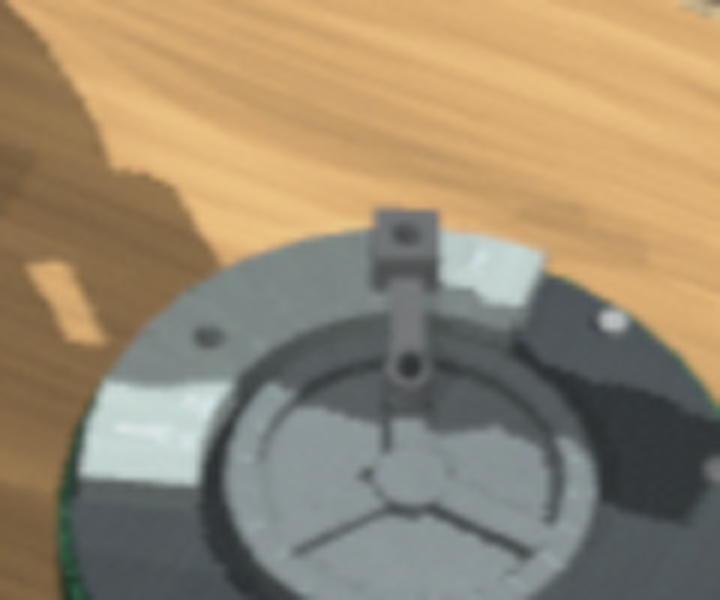

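View pics/t5a.png

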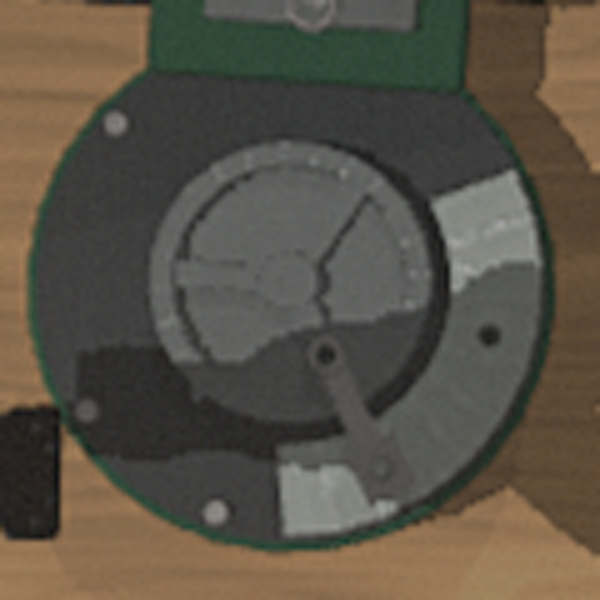

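```bash
python3 - <<'E'
from h import *
d=load('t5');s=load('s5')
T=lambda u,v:(220+(u+.5)/5-.5,170+(v+.5)/5-.5); S=lambda u,v:(225+(u+.5)/6-.5,120+(v+.5)/6-.5)
M={}
for n,a,b,z in(('eye',(383,467),(407,233),121),('piv',(326,354),(410,366),108),('hole',(488,335),(208,336),95),('wheel',(288,278),(411,475),95)):
    p,q=pix2w(d,*T(*a),z),pix2w(s,*S(*b),z);print(n,p.round(1),q.round(1),((p+q)/2).round(1));M[n]=(p+q)/2
w=M['wheel']
for n in('eye','piv','hole'):
    v=(M[n]-w)[:2];print(n,np.hypot(*v),np.degrees(np.arctan2(v[1],v[0])))
E
```

```text
eye [446.4 -23.5 121. ] [444.6 -27.3 121. ] [445.5 -25.4 121. ]
piv [512.4  11.2 108. ] [507.9   5.2 108. ] [510.2   8.2 108. ]
hole [526.2 -86.4  95. ] [525.9 -92.3  95. ] [526.  -89.3  95. ]
wheel [558.5  35.2  95. ] [556.4  29.5  95. ] [557.4  32.3  95. ]
eye 125.95912240733274 -152.69748693774267
piv 53.03066880618747 -152.9344363322227
hole 125.66545670884231 -104.46478300728486
```

Emit:
send_rows --pt "0 -4 34 0" --pt "20 -4 34 0" --pt "30 -2 34 0" --pt "30 0 30 0" --pt "0 0 6 0" --pt "0 0 0 0"

```text
t: 6.45
ee_pos: [461.4, 364.0, 119.3]
orientation: [-1.23, 1.173, 1.182]
ft_force: [-0.3, 0.3, -0.6]
width: 52.6
```

```bash
python3 - <<'E'
from h import *
st();d=grab('scene','s6');crop(d,'s6a',360,165,460,265)
E
```

```text
t 6.45 pos [461.4 364.  119.3] F [-0.3  0.3 -0.6] w 52.6
[[ 0.043 -0.999 -0.004]
 [ 0.003 -0.004  1.   ]
 [-0.999 -0.043  0.003]]
s6a scale 6.0
```

View pics/s6a.png

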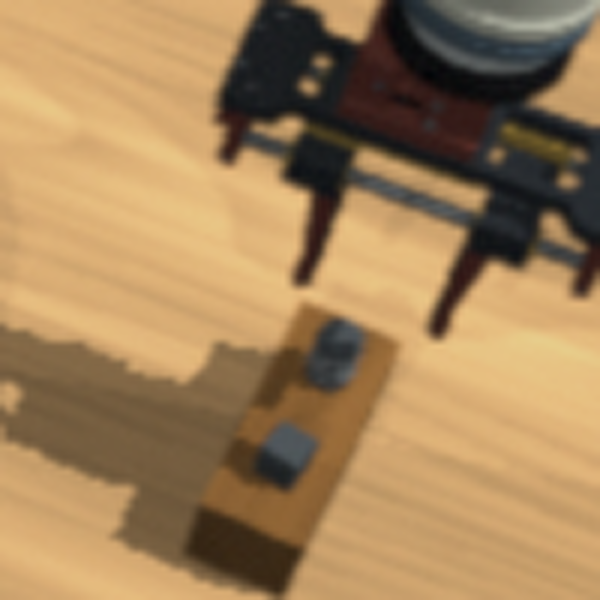

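```bash
python3 - <<'E'
from h import *
s=load('s6');print(pix2w(s,360+371/6,165+308/6,119.3), w2pix(s,[461.4,364,119.3]))
E
```

```text
[468.97743659 366.40292777 119.3       ] [421.83176474 213.93704502]
```

Emit:
send_rows --pt "0 6 -5 0" --pt "30 1 0 0" --pt "30 0 0 0" --pt "8 0 0 0" --pt "0 0 0 0"

```text
t: 6.92
ee_pos: [458.7, 352.7, 56.5]
orientation: [-1.227, 1.169, 1.175]
ft_force: [0.2, -0.5, 0.8]
width: 52.7
```

Emit:
send_rows --pt "6 2 5 0" --pt "1 0 0 0" --pt "0 0 0 0"

```text
t: 7.17
ee_pos: [458.3, 356.7, 52.9]
orientation: [-1.225, 1.167, 1.172]
ft_force: [-0.3, 0.5, 0.3]
width: 52.8
```

```bash
python3 - <<'E'
from h import *
st();d=grab('scene','s7');crop(d,'s7a',370,175,450,255);d=grab('top','t7');crop(d,'t7a',140,200,220,280)
E
```

```text
t 7.17 pos [458.3 356.7  52.9] F [-0.3  0.5  0.3] w 52.8
[[ 0.052 -0.999  0.003]
 [ 0.007  0.004  1.   ]
 [-0.999 -0.052  0.007]]
s7a scale 7.5
t7a scale 7.5
```

View pics/s7a.png

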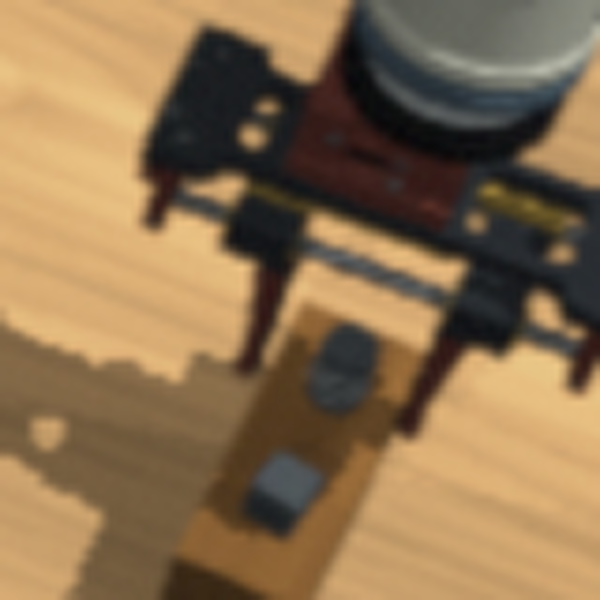

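View pics/t7a.png

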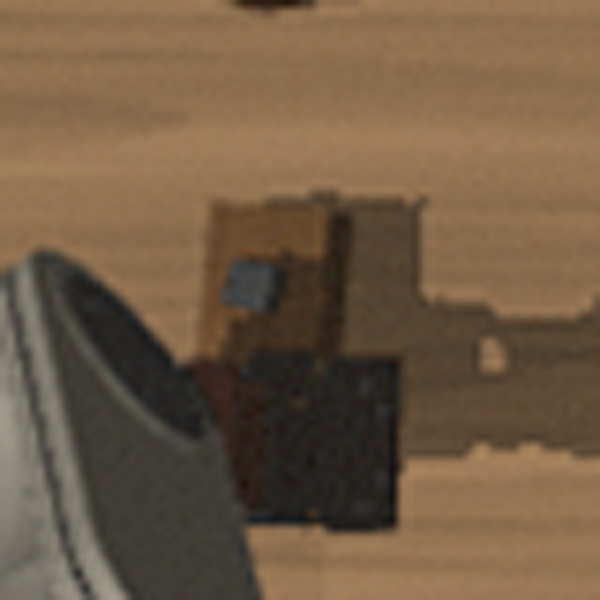

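Emit:
send_rows --pt "0 0 0 0" --pt "0 0 0 0" --pt "0 0 0 0" --pt "0 0 0 0" --pt "0 0 0 0" --fingers 0

```text
t: 7.68
ee_pos: [459.4, 358.1, 55.2]
orientation: [-1.225, 1.163, 1.171]
ft_force: [-0.8, 0.3, 1.1]
width: 22.9
```

Emit:
send_rows --pt "-15 -1 0 0" --pt "-20 -1 0 0" --pt "-25 -1.5 0 0" --pt "-30 -1.5 0 0" --pt "-30 -1.5 0 0" --pt "-20 -1 0 0"

```text
t: 8.18
ee_pos: [455.6, 354.2, 193.7]
orientation: [-1.227, 1.177, 1.176]
ft_force: [0.9, 1.4, -0.4]
width: 21.5
```

```bash
python3 - <<'E'
from h import *
st();d=grab('scene','s8');crop(d,'s8a',350,130,470,250)
E
```

```text
t 8.18 pos [455.6 354.2 193.7] F [ 0.9  1.4 -0.4] w 21.5
[[ 0.043 -0.999  0.002]
 [ 0.001  0.002  1.   ]
 [-0.999 -0.043  0.001]]
s8a scale 5.0
```

View pics/s8a.png

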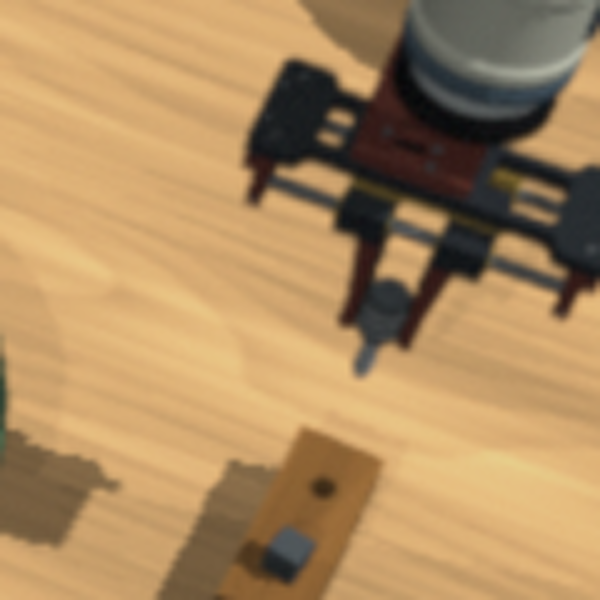

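```bash
python3 - <<'E'
from h import *
s=load('s8')
f=lambda u,v,z:pix2w(s,350+(u+.5)/5-.5,130+(v+.5)/5-.5,z).round(1)
print(f(362,372,144),f(390,292,216),pix2w(s,350+390/5,130+295/5), 'hole',f(323,487,45))
print(w2pix(s,[455.6,354.2,193.7])-[350,130])
E
```

```text
[449.7 354.7 144. ] [453.9 353.1 216. ] [456.4344732  354.92417412 215.8117179 ] hole [455.1 358.1  45. ]
[75.70516289 64.01017178]
```

Emit:
send_rows --pt "0 0.5 -25 0" --pt "0 0.5 -35 0" --pt "0 0.5 -35 0" --pt "0 0.5 -35 0" --pt "0 0.5 -35 0" --pt "0 0.5 -35 0" --pt "0 0.5 -35 0" --pt "0 0.5 -35 0" --pt "0 0.5 -35 0" --pt "0 0.5 -25 0"

```text
t: 9.07
ee_pos: [451.3, 18.9, 194.0]
orientation: [-1.233, 1.158, 1.181]
ft_force: [-0.2, 0.5, -0.9]
width: 20.9
```

Emit:
send_rows --pt "0 0 -22 0" --pt "0 0 -16 0" --pt "0 0 -5 0" --pt "0 0 0 0" --pt "0 0 0 0"

```text
t: 9.48
ee_pos: [449.4, -30.6, 191.7]
orientation: [-1.226, 1.165, 1.178]
ft_force: [-0.3, -0.1, -1.0]
width: 21.5
```

```bash
python3 - <<'E'
from h import *
st();d=grab('scene','s9');crop(d,'s9a',255,80,355,180);d=grab('top','t9');crop(d,'t9a',230,200,330,300)
E
```

```text
t 9.48 pos [449.4 -30.6 191.7] F [-0.3 -0.1 -1. ] w 21.5
[[ 0.05  -0.999 -0.001]
 [ 0.01  -0.001  1.   ]
 [-0.999 -0.05   0.01 ]]
s9a scale 6.0
t9a scale 6.0
```

View pics/s9a.png

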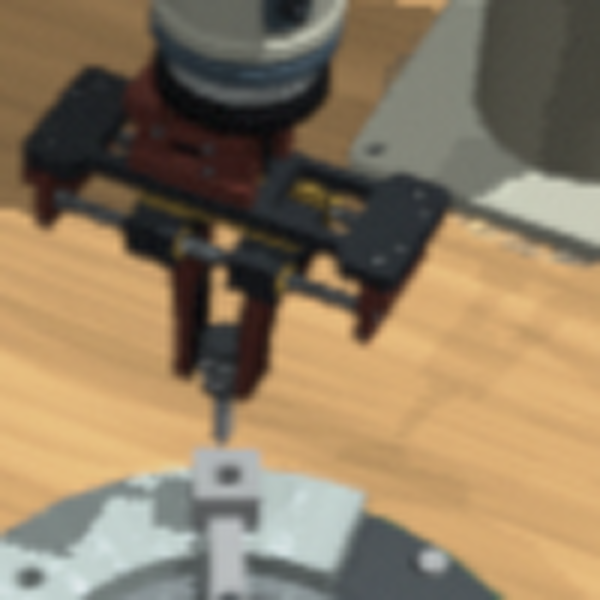

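View pics/t9a.png

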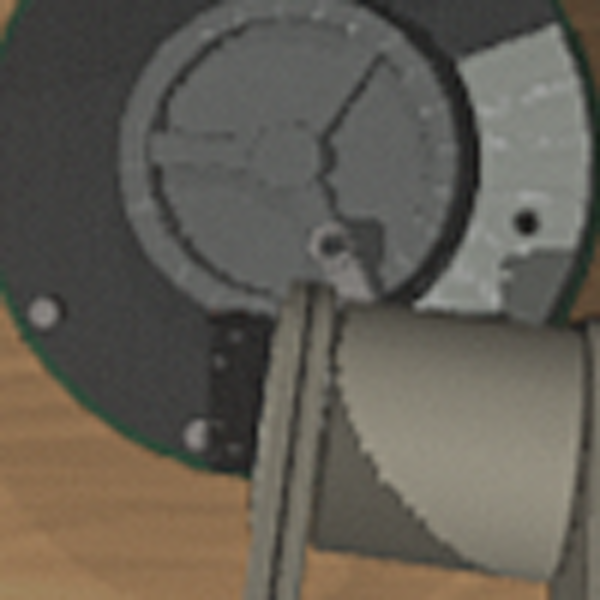

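```bash
python3 - <<'E'
from h import *
s=load('s9')
f=lambda u,v,z:pix2w(s,255+(u+.5)/6-.5,80+(v+.5)/6-.5,z).round(1)
for z in (139,141,143): print(f(221,441,z))
print('eye',f(229,474,121), 'knobtop',f(221,336,213))
E
```

```text
[442.4 -32.3 139. ]
[444.1 -31.6 141. ]
[445.8 -30.9 143. ]
eye [444.7 -26.2 121. ] knobtop [446.3 -33.7 213. ]
```

Emit:
send_rows --pt "0 0 5 0" --pt "0 0 0 0" --pt "6 0.3 0 0" --pt "6 0.3 0 0" --pt "0 0 0 0"

```text
t: 10.0
ee_pos: [449.8, -20.9, 178.9]
orientation: [-1.231, 1.16, 1.182]
ft_force: [-0.3, -0.8, -1.8]
width: 21.4
```

```bash
python3 - <<'E'
from h import *
st();d=grab('scene','s10');crop(d,'s10a',265,110,325,170)
s=d
E
```

```text
t 10.0 pos [449.8 -20.9 178.9] F [-0.3 -0.8 -1.8] w 21.4
[[ 0.051 -0.999 -0.008]
 [ 0.01  -0.008  1.   ]
 [-0.999 -0.051  0.01 ]]
s10a scale 10.0
```

View pics/s10a.png

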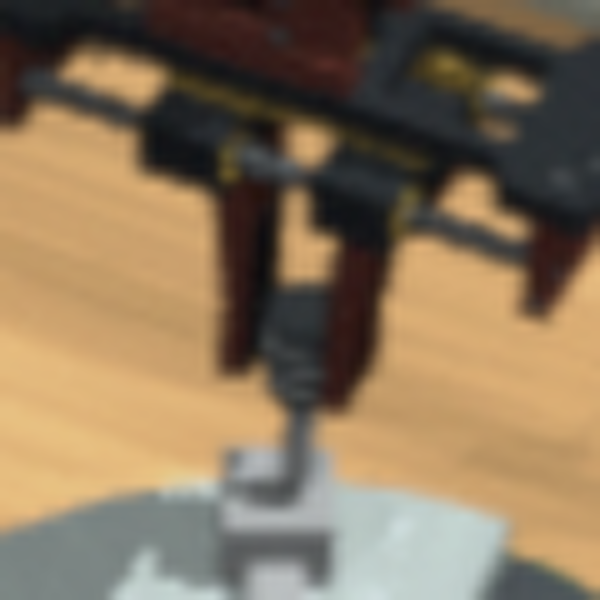

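```bash
python3 - <<'E'
from h import *
s=load('s10');st()
f=lambda u,v,z:pix2w(s,265+(u+.5)/10-.5,110+(v+.5)/10-.5,z).round(1)
print(f(292,500,129),f(292,500,127),w2pix(s,[444.7,-26.2,121])*10-[2650,1100])
E
```

```text
t 10.05 pos [449.9 -20.9 179.2] F [-0.5  0.3 -1.3] w 21.4
[[ 0.051 -0.999 -0.008]
 [ 0.011 -0.008  1.   ]
 [-0.999 -0.051  0.01 ]]
[453.2 -19.3 129. ] [451.6 -20.  127. ] [277.61373817 485.80833675]
```

Emit:
send_rows --pt "0 0.5 -4.5 0" --pt "0 0 0 0"

```text
t: 10.22
ee_pos: [449.2, -25.5, 178.7]
orientation: [-1.231, 1.16, 1.184]
ft_force: [0.5, 1.0, -1.2]
width: 21.6
```

```bash
python3 - <<'E'
from h import *
st();d=grab('scene','s11');crop(d,'s11a',265,110,325,170)
s=d
E
```

```text
t 10.22 pos [449.2 -25.5 178.7] F [ 0.5  1.  -1.2] w 21.6
[[ 0.05  -0.999 -0.009]
 [ 0.011 -0.009  1.   ]
 [-0.999 -0.05   0.01 ]]
s11a scale 10.0
```

View pics/s11a.png

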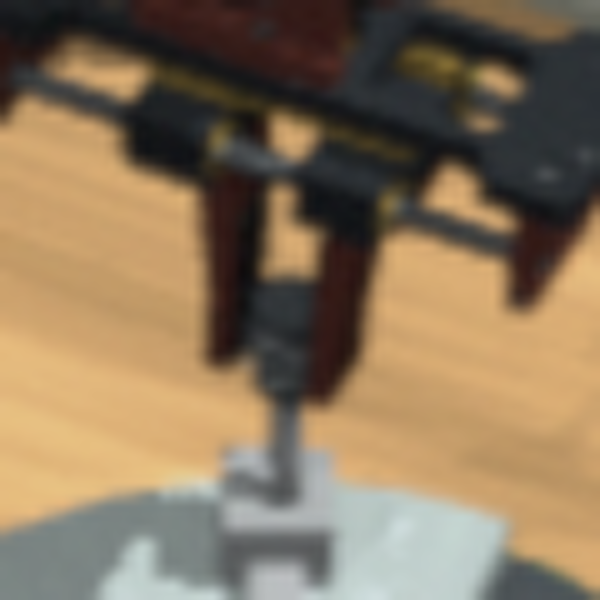

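```bash
python3 - <<'E'
from h import *
s=load('s11')
for p in([445,-26,129],[445,-26,127],[445,-26,121],[449.2,-25.5,178.7]): print(p,w2pix(s,p)*10-[2650,1100])
c=s['img'][150:170,285:303];print(c.mean(2).astype(int))
E
```

```text
[445, -26, 129] [278.9320503  468.09294337]
[445, -26, 127] [278.64564683 472.77198743]
[445, -26, 121] [277.79007591 486.74966067]
[449.2, -25.5, 178.7] [281.34173109 359.05597469]
[[175 174 171 170 166 160 132  88  60  63  92  93  93 124 142 145 147 147]
 [173 174 175 174 171 167 144 104  82  90 135 147 148 155 154 152 149 148]
 [170 171 171 172 174 171 146 107  89 107 146 162 164 164 164 162 160 157]
 [167 167 167 168 170 169 146 108  95 112 148 165 165 164 164 164 164 162]
 [168 165 156 163 172 171 146 106  97 116 152 168 168 165 163 161 161 161]
 [168 164 152 163 177 176 144 102  98 120 154 169 170 169 166 164 162 161]
 [176 173 168 167 169 171 152 113  98 120 154 171 174 174 172 170 170 166]
 [190 176 145 125 124 143 148 116  92 114 155 176 180 180 176 175 170 168]
 [200 178 137 118 113 106 105  94  87 108 155 178 182 183 183 181 178 175]
 [174 170 145 136 132 123 107  90  87 107 154 178 181 185 190 191 192 190]
 [134 135 155 173 173 165 142 120 120 140 167 177 180 184 190 192 193 192]
 [128 122 153 178 180 179 176 175 174 177 178 179 181 185 190 192 193 190]
 [127 119 143 165 167 166 166 165 166 166 165 165 166 178 188 192 192 190]
 [129 118 113 118 118 118 119 118 117 118 118 117 122 155 183 191 191 191]
 [129 116 100  93  95  94  94  95  95  94  94  93 103 157 188 192 193 197]
 [125 113  97  90  94 102 106 107 106 105  97  91 100 157 189 194 199 200]
 [126 113  97  93 109 137 148 150 151 148 122  95 104 160 190 199 201 200]
 [129 118 101  93 122 164 182 185 186 181 147 109 118 167 196 203 203 202]
 [153 148 126 107 133 171 187 188 189 186 164 141 148 182 201 205 208 207]
 [202 199 165 133 143 173 187 189 189 190 196 197 190 198 203 210 213 216]]
```

Emit:
send_rows --pt "5 0.3 -0.5 0" --pt "5 0.3 0 0" --pt "4 0.2 0 0" --pt "0 0 0 0"

```text
t: 10.6
ee_pos: [449.5, -26.4, 163.8]
orientation: [-1.231, 1.16, 1.181]
ft_force: [-0.5, 0.3, -1.3]
width: 21.2
```

Emit:
send_rows --pt "4 0.2 0 0" --pt "4 0.2 0 0" --pt "4 0.2 0 0" --pt "0 0 0 0"

```text
t: 10.93
ee_pos: [449.0, -26.4, 150.1]
orientation: [-1.23, 1.161, 1.182]
ft_force: [-0.1, -0.4, -0.8]
width: 21.5
```

```bash
python3 - <<'E'
from h import *
st();d=grab('scene','s12');crop(d,'s12a',265,110,325,170)
s=d
E
```

```text
t 10.93 pos [449.  -26.4 150.1] F [-0.1 -0.4 -0.8] w 21.5
[[ 0.05  -0.999 -0.007]
 [ 0.01  -0.007  1.   ]
 [-0.999 -0.05   0.01 ]]
s12a scale 10.0
```

View pics/s12a.png

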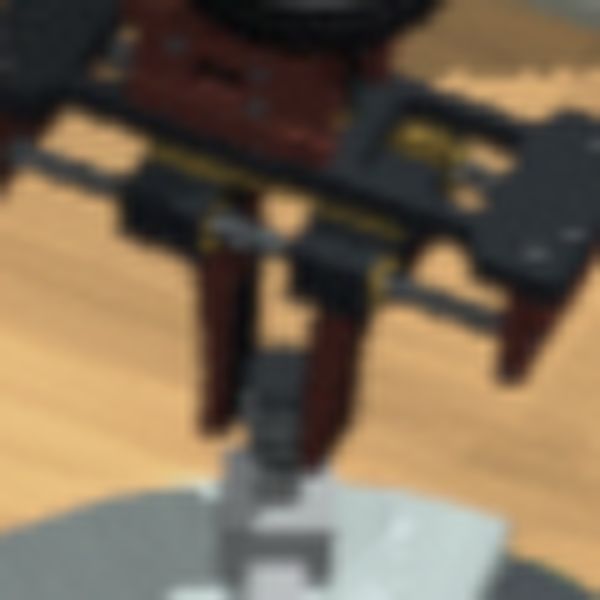

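Emit:
send_rows --pt "3 0.2 0 0" --pt "0 0 0 0"

```text
t: 11.15
ee_pos: [449.2, -26.3, 147.1]
orientation: [-1.231, 1.161, 1.182]
ft_force: [-0.4, -0.2, -1.6]
width: 21.2
```

Emit:
send_rows --pt "0 0 0 0" --pt "0 0 0 0" --pt "0 0 0 0" --pt "0 0 0 0" --fingers 0.55

```text
t: 11.48
ee_pos: [450.1, -26.3, 147.7]
orientation: [-1.231, 1.16, 1.181]
ft_force: [0.1, 0.1, 0.3]
width: 44.6
```

```bash
python3 - <<'E'
from h import *
o,_=st();print(o['qpos']);d=grab('scene','s13');crop(d,'s13a',265,110,325,170)
s=d
E
```

```text
t 11.48 pos [450.1 -26.3 147.7] F [0.1 0.1 0.3] w 44.6
[[ 0.052 -0.999 -0.008]
 [ 0.01  -0.007  1.   ]
 [-0.999 -0.052  0.01 ]]
[-0.09515948  0.26630924  2.09366897  0.0228782   0.73053879 -1.68986634]
s13a scale 10.0
```

View pics/s13a.png

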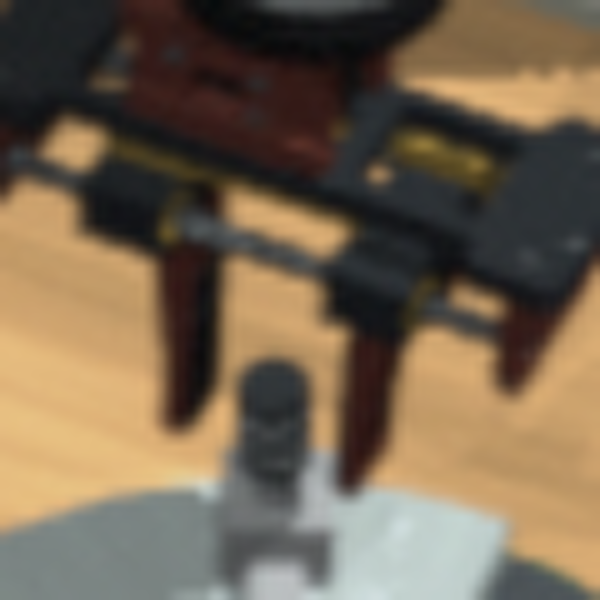

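Emit:
send_rows --pt "-15 -1 0 0" --pt "-20 -1 0 0" --pt "-15 -1 0 0" --pt "0 0 0 0.12" --pt "0 0 0 0.12" --pt "0 0 0 0.12" --pt "0 0 0 0.12" --pt "0 0 0 0.12" --pt "0 0 0 0.12" --pt "0 0 0 0.12"

```text
t: 12.37
ee_pos: [451.4, -26.8, 202.1]
orientation: [-0.557, 1.442, 0.541]
ft_force: [0.4, 0.0, -0.0]
width: 48.4
```

Emit:
send_rows --pt "0 0 0 0.12" --pt "0 0 0 0.12" --pt "0 0 0 0.12" --pt "0 0 0 0.12" --pt "0 0 0 0.12" --pt "0 0 0 0.12" --pt "0 0 0 0.12" --pt "0 0 0 0.12" --pt "0 0 0 0.12" --pt "0 0 0 0.12"

```text
t: 13.2
ee_pos: [451.9, -26.7, 203.5]
orientation: [0.442, 1.474, -0.402]
ft_force: [0.1, -0.0, -0.6]
width: 48.1
```

```bash
python3 - <<'E'
from h import *
o,m=st();print(o['qpos'],np.degrees(np.arctan2(m[1,2],m[0,2])))
d=grab('scene','s14');crop(d,'s14a',245,100,345,200)
E
```

```text
t 13.2 pos [451.9 -26.7 203.5] F [ 0.1 -0.  -0.6] w 48.1
[[ 0.059  0.515  0.855]
 [ 0.01   0.856 -0.517]
 [-0.998  0.039  0.046]]
[-0.09609552  0.16951132  2.0504217   0.02057366  0.86365199  0.43358762] -31.13975599782926
s14a scale 6.0
```

View pics/s14a.png

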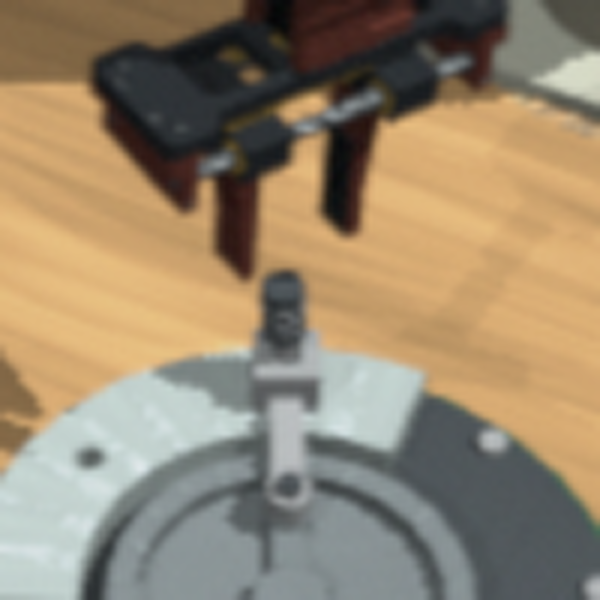

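Emit:
send_rows --pt "0 0 0 0.11" --pt "0 0 0 0.11" --pt "0 0 0 0.11" --pt "0 0 0 0.11" --pt "0 0 0 0.11" --pt "0 -6 -3 0" --pt "8 -6 -2 0" --pt "8 0 0 0" --pt "0 0 0 0"

```text
t: 14.0
ee_pos: [438.8, -27.5, 186.3]
orientation: [0.88, 1.348, -0.814]
ft_force: [0.0, -0.0, 0.0]
width: 47.8
```

```bash
cat > tgt.py <<'E'
from h import *
import sys
o,m=st();x,y,z=map(float,sys.argv[1:4])
print('jaw',np.degrees(np.arctan2(m[1,2],m[0,2])),'toolshift',np.round(m.T@(np.array([x,y,z])-o['ee_pos']),1),'q',np.round(o['qpos'],2))
E
python3 tgt.py 445 -26.5 104; python3 - <<'E'
from h import *
d=grab('scene','s15');crop(d,'s15a',245,100,345,200)
E
```

```text
t 14.0 pos [438.8 -27.5 186.3] F [ 0. -0.  0.] w 47.8
[[ 0.062  0.888  0.456]
 [ 0.01   0.457 -0.89 ]
 [-0.998  0.06   0.02 ]]
jaw -62.84167880328733 toolshift [82.5  1.   0.3] q [-0.1   0.18  2.09  0.02  0.81  0.98]
s15a scale 6.0
```

View pics/s15a.png

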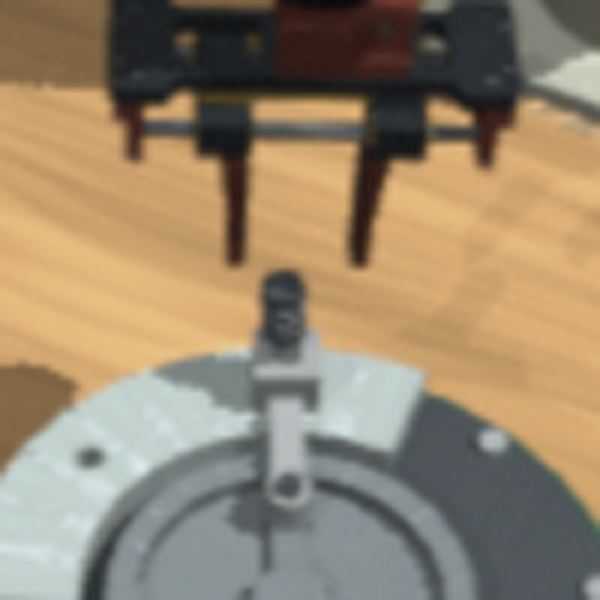

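Emit:
send_rows --pt "15 0 2 0" --pt "20 0 1 0" --pt "15 0 0 0" --pt "0 0 0 0"

```text
t: 14.38
ee_pos: [444.8, -29.9, 135.8]
orientation: [0.875, 1.348, -0.807]
ft_force: [-0.9, -0.4, 0.3]
width: 48.5
```

```bash
python3 tgt.py 445 -26.5 104; python3 - <<'E'
from h import *
d=grab('scene','s16');crop(d,'s16a',255,110,325,180)
E
```

```text
t 14.38 pos [444.8 -29.9 135.8] F [-0.9 -0.4  0.3] w 48.5
[[ 0.065  0.884  0.463]
 [ 0.01   0.463 -0.886]
 [-0.998  0.062  0.022]]
jaw -62.43917316546328 toolshift [31.7 -0.2 -3.6] q [-0.11  0.28  2.12  0.03  0.68  0.96]
s16a scale 8.571428571428571
```

View pics/s16a.png

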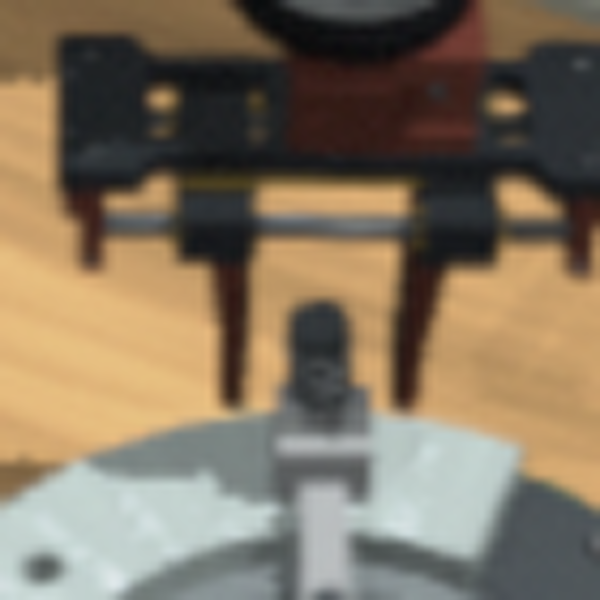

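Emit:
send_rows --pt "14 0 0 0" --pt "13 -0.5 0 0" --pt "3 0 0 0" --pt "0 0 0 0"

```text
t: 14.77
ee_pos: [449.1, -30.1, 108.7]
orientation: [0.873, 1.345, -0.803]
ft_force: [0.0, -0.7, -0.0]
width: 48.4
```

```bash
python3 tgt.py 445 -26.5 104; python3 - <<'E'
from h import *
d=grab('scene','s17');crop(d,'s17a',255,110,325,180)
E
```

```text
t 14.77 pos [449.1 -30.1 108.7] F [ 0.  -0.7 -0. ] w 48.4
[[ 0.069  0.882  0.465]
 [ 0.009  0.466 -0.885]
 [-0.998  0.066  0.024]]
jaw -62.25031124795143 toolshift [ 4.5 -2.3 -5.2] q [-0.1   0.34  2.13  0.03  0.61  0.96]
s17a scale 8.571428571428571
```

View pics/s17a.png

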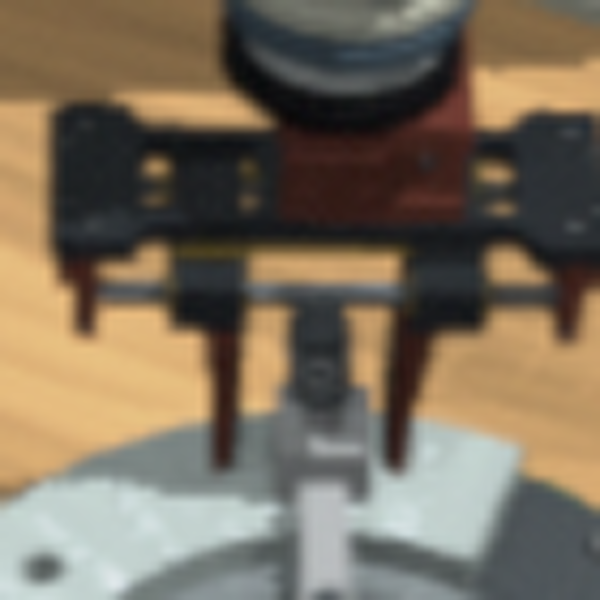

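Emit:
send_rows --pt "2 -0.5 6 -0.03" --pt "0.2 0.1 7 -0.055" --pt "0.2 0.2 7 -0.055" --pt "0.3 0.2 7 -0.055" --pt "0.3 0.2 7 -0.055" --pt "0 0 0 0"

```text
t: 15.32
ee_pos: [464.3, -54.6, 110.3]
orientation: [0.672, 1.422, -0.608]
ft_force: [-1.0, 4.8, -2.5]
width: 48.4
```

```bash
cat > arc.py <<'E'
from h import *
C=np.array([557.2,31.5])
o,m=st();p=o['ee_pos'][:2]-C
jaw=np.arctan2(m[1,2],m[0,2])
th=np.arctan2(p[1],p[0]);print('tcp r',np.hypot(*p).round(1),'wheel-angle of tcp',round(th+np.radians(152.6),3),'jaw err to tangent deg',np.degrees(jaw-(th+np.pi/2)).round(1))
E
python3 arc.py; python3 - <<'E'
from h import *
d=grab('scene','s18');crop(d,'s18a',225,110,325,210)
E
```

```text
t 15.32 pos [464.3 -54.6 110.3] F [-1.   4.8 -2.5] w 48.4
[[ 0.062  0.733  0.677]
 [ 0.017  0.678 -0.735]
 [-0.998  0.057  0.029]]
tcp r 126.6 wheel-angle of tcp 0.269 jaw err to tangent deg -0.2
s18a scale 6.0
```

View pics/s18a.png

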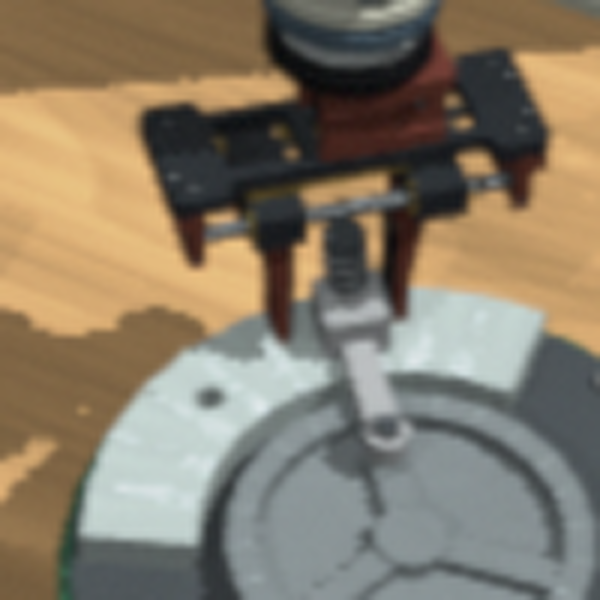

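Emit:
send_rows --pt "2 0.4 7 -0.055" --pt "1 0.4 7 -0.055" --pt "0.4 0.3 7 -0.055" --pt "0.4 0.3 7 -0.055" --pt "0.4 0.3 7 -0.055" --pt "0 0 0 0"

```text
t: 15.87
ee_pos: [483.8, -70.7, 109.2]
orientation: [0.46, 1.488, -0.401]
ft_force: [-2.7, 4.6, -1.9]
width: 48.1
```

```bash
python3 arc.py; python3 - <<'E'
from h import *
d=grab('scene','s19');crop(d,'s19a',225,110,325,210)
E
```

```text
t 15.87 pos [483.8 -70.7 109.2] F [-2.7  4.6 -1.9] w 48.1
[[ 0.047  0.524  0.85 ]
 [ 0.025  0.85  -0.525]
 [-0.999  0.046  0.027]]
tcp r 125.8 wheel-angle of tcp 0.47 jaw err to tangent deg 4.0
s19a scale 6.0
```

View pics/s19a.png

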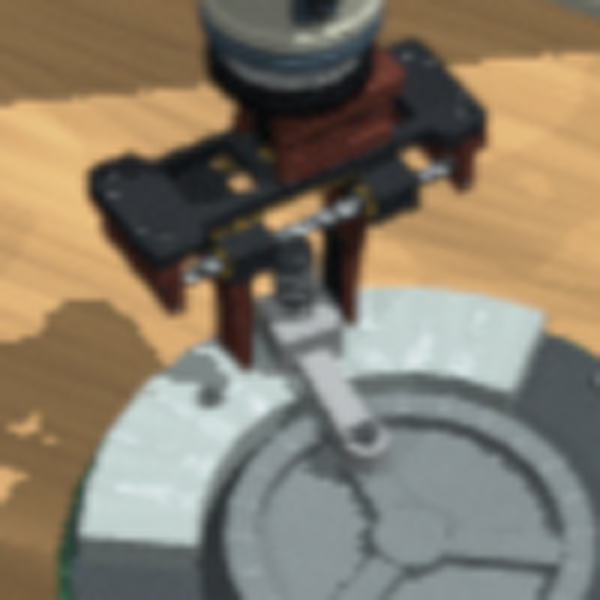

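Emit:
send_rows --pt "2 0 7 -0.04" --pt "1 0.2 7 -0.045" --pt "0.4 0.3 7 -0.045" --pt "0.4 0.3 6 -0.04" --pt "0.4 0.3 5 -0.04" --pt "0 0 0 0"

```text
t: 16.42
ee_pos: [500.0, -79.5, 107.0]
orientation: [0.304, 1.534, -0.248]
ft_force: [-3.0, 5.9, -2.4]
width: 48.5
```

```bash
python3 arc.py; python3 - <<'E'
from h import *
d=grab('scene','s20');crop(d,'s20a',225,110,325,210)
E
```

```text
t 16.42 pos [500.  -79.5 107. ] F [-3.   5.9 -2.4] w 48.5
[[ 0.025  0.345  0.938]
 [ 0.032  0.938 -0.345]
 [-0.999  0.038  0.012]]
tcp r 124.9 wheel-angle of tcp 0.617 jaw err to tangent deg 7.1
s20a scale 6.0
```

View pics/s20a.png

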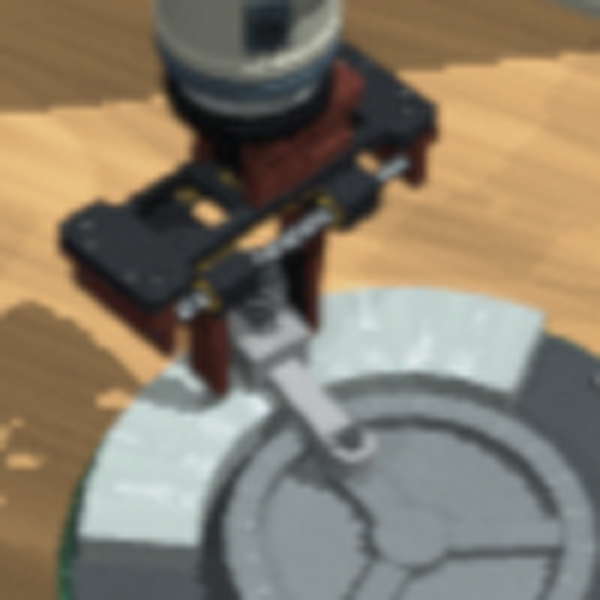

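Emit:
send_rows --pt "0 -0.5 6 0" --pt "0.3 -0.3 6 0" --pt "0.3 0 6 -0.03" --pt "0.3 0 5 -0.04" --pt "0 0 0 0"

```text
t: 16.88
ee_pos: [508.5, -83.9, 106.5]
orientation: [0.261, 1.562, -0.203]
ft_force: [-4.7, 5.5, -2.0]
width: 48.7
```

```bash
python3 arc.py; python3 - <<'E'
from h import *
d=grab('scene','s21');crop(d,'s21a',225,110,325,210)
E
```

```text
t 16.88 pos [508.5 -83.9 106.5] F [-4.7  5.5 -2. ] w 48.7
[[ 0.001  0.291  0.957]
 [ 0.037  0.956 -0.291]
 [-0.999  0.036 -0.009]]
tcp r 125.2 wheel-angle of tcp 0.693 jaw err to tangent deg 6.0
s21a scale 6.0
```

View pics/s21a.png

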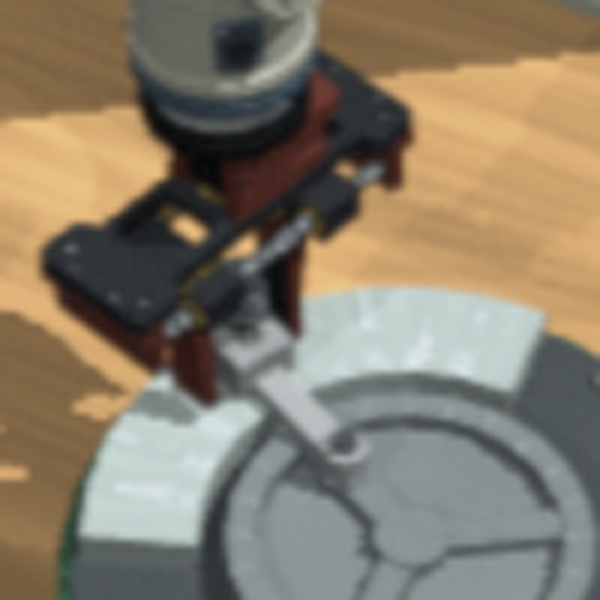

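Emit:
send_rows --pt "0 -0.5 7 0" --pt "0 -0.3 7 0" --pt "0 0 7 -0.04" --pt "0 0 6 -0.05"

```text
t: 17.27
ee_pos: [521.0, -88.9, 105.7]
orientation: [0.201, 1.591, -0.139]
ft_force: [-6.3, 6.1, 2.5]
width: 48.3
```

```bash
python3 arc.py; python3 - <<'E'
from h import *
d=grab('scene','s22');crop(d,'s22a',225,110,325,210)
E
```

```text
t 17.27 pos [521.  -88.9 105.7] F [-6.3  6.1  2.5] w 48.3
[[-0.022  0.214  0.977]
 [ 0.042  0.976 -0.213]
 [-0.999  0.036 -0.031]]
tcp r 125.7 wheel-angle of tcp 0.8 jaw err to tangent deg 4.4
s22a scale 6.0
```

View pics/s22a.png

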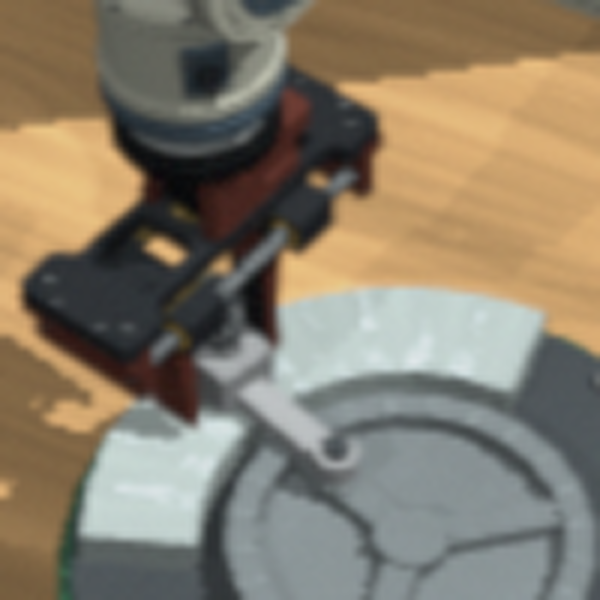

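Emit:
send_rows --pt "0 -0.2 5 -0.02" --pt "0 0 5 -0.02" --pt "0 0 5 -0.03" --pt "0 0 5 -0.03"

```text
t: 17.65
ee_pos: [530.0, -90.5, 105.3]
orientation: [0.126, 1.615, -0.061]
ft_force: [-8.9, 1.5, 3.1]
width: 48.4
```

```bash
python3 arc.py; python3 - <<'E'
from h import *
d=grab('scene','s23');crop(d,'s23a',235,120,305,190)
E
```

```text
t 17.65 pos [530.  -90.5 105.3] F [-8.9  1.5  3.1] w 48.4
[[-0.044  0.119  0.992]
 [ 0.044  0.992 -0.117]
 [-0.998  0.039 -0.048]]
tcp r 125.0 wheel-angle of tcp 0.873 jaw err to tangent deg 5.9
s23a scale 8.571428571428571
```

View pics/s23a.png

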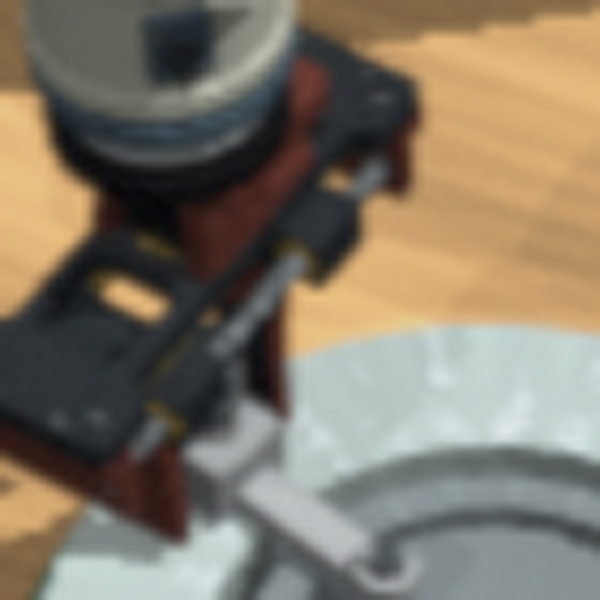

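Emit:
send_rows --pt "0 0 4.5 0" --pt "0 0 4.5 0" --pt "0 0 4.5 0"

```text
t: 17.95
ee_pos: [534.7, -92.0, 104.8]
orientation: [0.127, 1.632, -0.065]
ft_force: [-8.8, -2.2, 4.5]
width: 48.0
```

```bash
python3 arc.py; python3 - <<'E'
from h import *
d=grab('scene','s24');crop(d,'s24a',235,120,305,190)
E
```

```text
t 17.95 pos [534.7 -92.  104.8] F [-8.8 -2.2  4.5] w 48.0
[[-0.061  0.123  0.991]
 [ 0.043  0.992 -0.12 ]
 [-0.997  0.035 -0.065]]
tcp r 125.6 wheel-angle of tcp 0.912 jaw err to tangent deg 3.4
s24a scale 8.571428571428571
```

View pics/s24a.png

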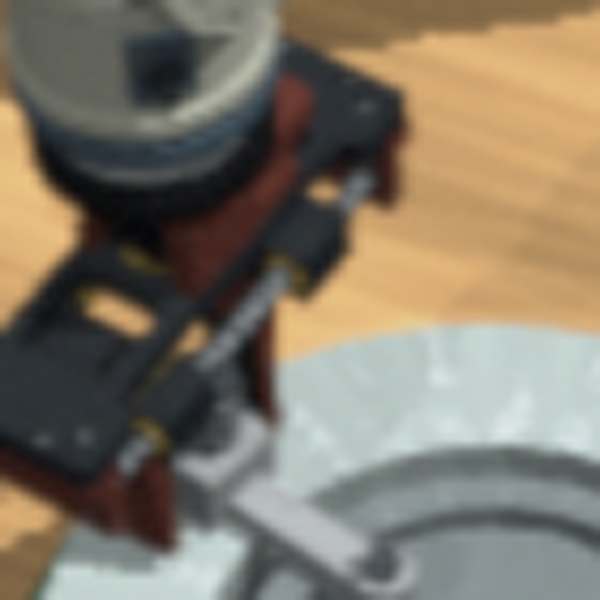

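Emit:
send_rows --pt "0 0 4.5 0" --pt "0 0 4.5 0"

```text
t: 18.17
ee_pos: [535.5, -92.6, 104.3]
orientation: [0.131, 1.648, -0.07]
ft_force: [-13.8, 1.2, 8.0]
width: 48.4
```

```bash
python3 arc.py; python3 - <<'E'
from h import *
d=grab('scene','s25');crop(d,'s25a',240,140,280,180)
d=load('s24');crop(d,'s24b',240,140,280,180)
E
```

```text
t 18.17 pos [535.5 -92.6 104.3] F [-13.8   1.2   8. ] w 48.4
[[-0.077  0.128  0.989]
 [ 0.044  0.991 -0.125]
 [-0.996  0.034 -0.082]]
tcp r 126.0 wheel-angle of tcp 0.92 jaw err to tangent deg 2.7
s25a scale 15.0
s24b scale 15.0
```

View pics/s25a.png

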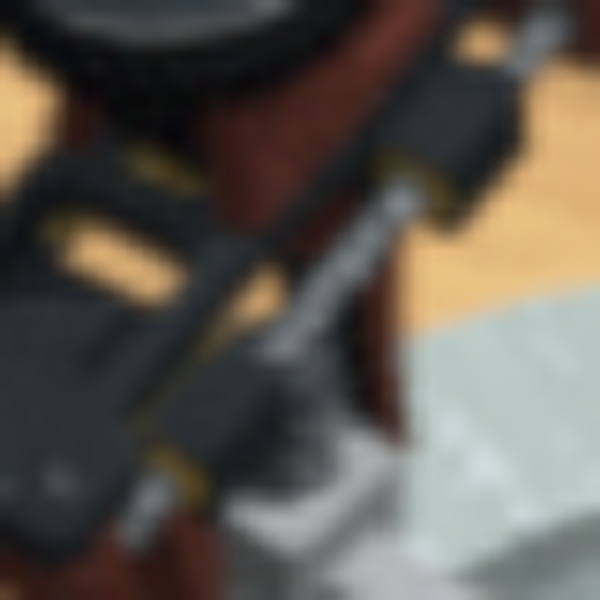

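View pics/s24b.png

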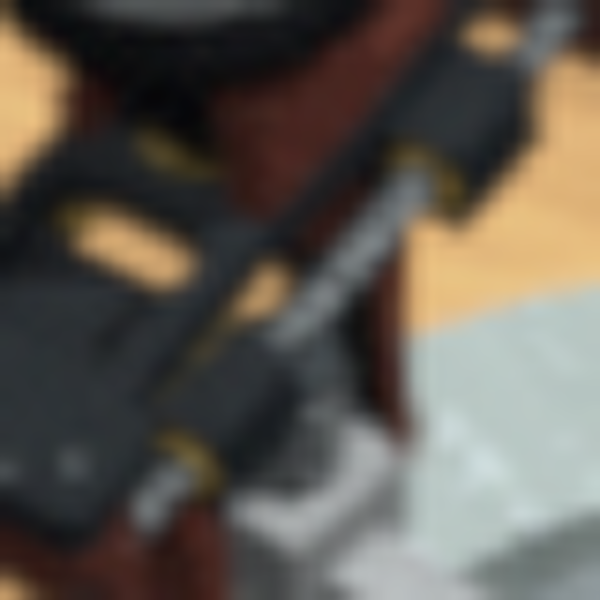

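Emit:
send_rows --pt "0 0 2 0" --pt "0 0 1 0" --pt "0 0 0 0"

```text
t: 18.47
ee_pos: [529.9, -91.0, 104.3]
orientation: [0.14, 1.664, -0.077]
ft_force: [-5.0, 3.7, -2.1]
width: 48.7
```

```bash
python3 arc.py; python3 - <<'E'
from h import *
d=grab('scene','s26');crop(d,'s26a',225,120,305,200)
E
```

```text
t 18.47 pos [529.9 -91.  104.3] F [-5.   3.7 -2.1] w 48.7
[[-0.093  0.137  0.986]
 [ 0.046  0.99  -0.133]
 [-0.995  0.033 -0.099]]
tcp r 125.5 wheel-angle of tcp 0.873 jaw err to tangent deg 4.8
s26a scale 7.5
```

View pics/s26a.png

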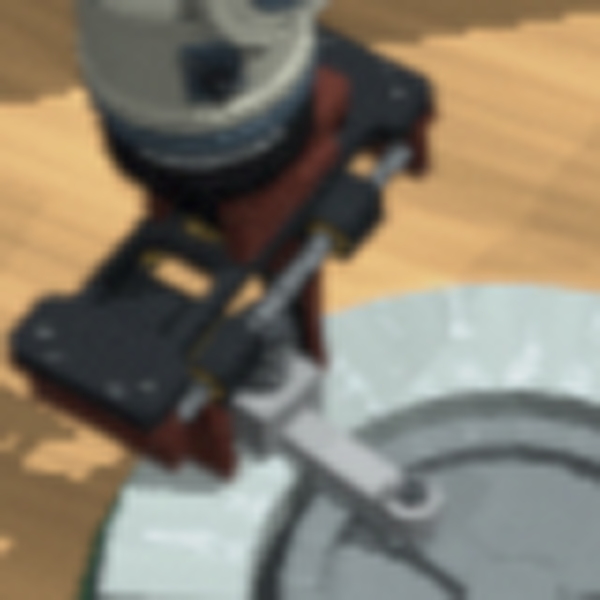

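Emit:
send_rows --pt "0 0 0 0" --pt "0 0 -1 0" --pt "0 0 -2 0"

```text
t: 18.77
ee_pos: [525.3, -89.9, 105.8]
orientation: [0.144, 1.665, -0.083]
ft_force: [0.7, 0.3, 0.2]
width: 48.2
```

```bash
python3 arc.py; python3 - <<'E'
from h import *
d=grab('scene','s27');crop(d,'s27a',225,120,305,200)
E
```

```text
t 18.77 pos [525.3 -89.9 105.8] F [0.7 0.3 0.2] w 48.2
[[-0.094  0.144  0.985]
 [ 0.045  0.989 -0.14 ]
 [-0.995  0.032 -0.099]]
tcp r 125.5 wheel-angle of tcp 0.836 jaw err to tangent deg 6.6
s27a scale 7.5
```

View pics/s27a.png

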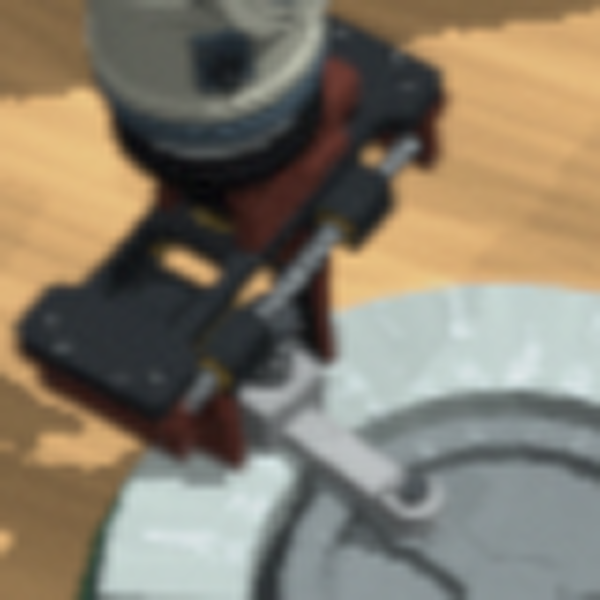

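Emit:
send_rows --pt "0 0 -3 0" --pt "-10 0 -1 0" --pt "-15 0 0 0" --pt "-20 0 0 0" --pt "-20 0 0 0" --pt "-15 0 0 0" --pt "-10 0 0 0" --pt "0 0 0 0"

```text
t: 19.48
ee_pos: [531.1, -94.5, 205.2]
orientation: [0.145, 1.658, -0.087]
ft_force: [0.5, -0.5, -0.3]
width: 48.5
```

```bash
python3 arc.py; python3 - <<'E'
from h import *
d=grab('scene','s28');crop(d,'s28a',225,90,325,190)
E
```

```text
t 19.48 pos [531.1 -94.5 205.2] F [ 0.5 -0.5 -0.3] w 48.5
[[-0.088  0.147  0.985]
 [ 0.043  0.989 -0.143]
 [-0.995  0.03  -0.093]]
tcp r 128.7 wheel-angle of tcp 0.888 jaw err to tangent deg 3.4
s28a scale 6.0
```

View pics/s28a.png

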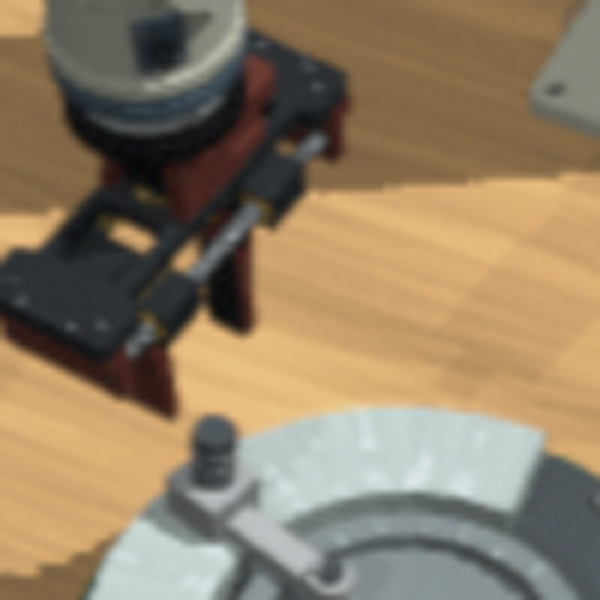

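```bash
python3 - <<'E'
from h import *
d=load('s28');crop(d,'s28b',245,150,285,190)
print(pix2w(d,225+214/6,90+428/6),pix2w(d,225+216/6,90+433/6))
for z in(121,153,160,167):
    print(z,w2pix(d,[525,-89.5,z]),(w2pix(d,[525,-89.5,z])-[225,90])*6,(w2pix(d,[525,-89.5,z])-[245,150])*15)
E
```

```text
s28b scale 15.0
[521.15762769 -89.67734896 153.15920847] [522.23476934 -88.08431942 151.59758765]
121 [260.18051931 169.82264274] [211.08311588 478.93585641] [227.70778969 297.33964104]
153 [260.0796037  162.32457184] [210.4776222  433.94743103] [226.19405549 184.86857758]
160 [260.05705464 160.64916745] [210.34232783 423.89500468] [225.85581957 159.73751171]
167 [260.03433118 158.96080555] [210.2059871  413.76483331] [225.51496775 134.41208327]
```

View pics/s28b.png

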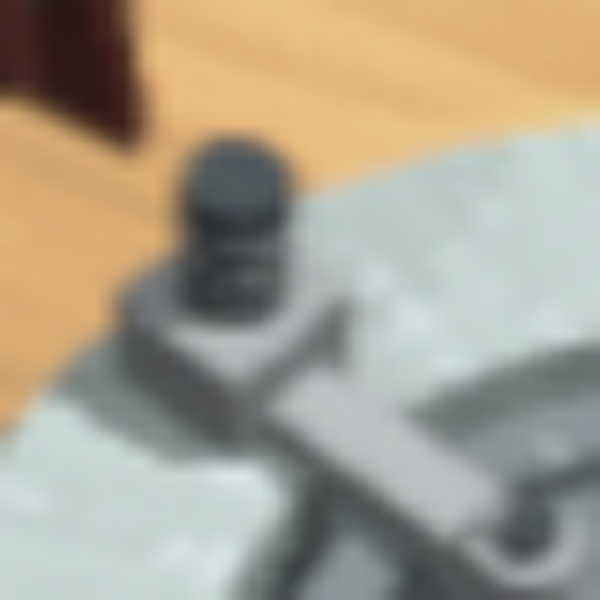

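Emit:
send_rows --pt "-20 0 -20 0" --pt "-20 0 -30 0" --pt "0 20 -30 0" --pt "0 35 -10 0" --pt "0 35 0 0" --pt "0 35 0 0" --pt "0 35 0 0" --pt "0 35 0 0" --pt "0 0 0 0"

```text
t: 20.28
ee_pos: [467.5, 115.4, 253.8]
orientation: [0.152, 1.667, -0.094]
ft_force: [0.5, 0.0, 0.1]
width: 48.2
```

```bash
python3 arc.py; python3 - <<'E'
from h import *
d=grab('scene','s29');crop(d,'s29a',225,130,345,230)
a=d
d=grab('top','t29');crop(d,'t29a',220,170,340,290)
# knob top depth patch + block top
for u,v in ((260,162),(261,162),(260,161),(261,161),(253,172),(266,172)): print(u,v,pix2w(a,u,v).round(1))
E
```

```text
t 20.28 pos [467.5 115.4 253.8] F [0.5 0.  0.1] w 48.2
[[-0.097  0.155  0.983]
 [ 0.044  0.987 -0.152]
 [-0.994  0.028 -0.103]]
tcp r 122.8 wheel-angle of tcp 5.053 jaw err to tangent deg -235.7
s29a scale 6.0
t29a scale 5.0
260 162 [527.2 -88.5 157.1]
261 162 [524.  -87.2 154.6]
260 161 [521.2 -91.8 153.5]
261 161 [518.4 -90.1 151.5]
253 172 [ 538.3 -105.4  116.8]
266 172 [518.  -74.6 112.3]
```

View pics/s29a.png

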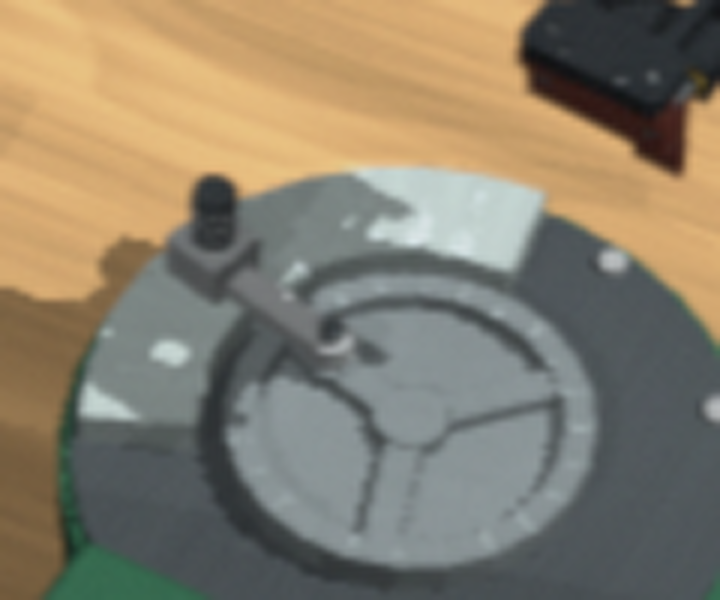

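View pics/t29a.png

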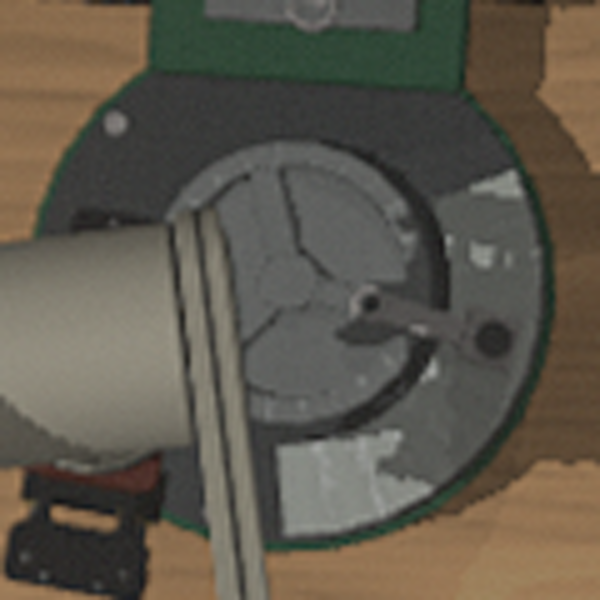

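```bash
python3 - <<'E'
from h import *
print(ctrl.close_job())
E
```

```text
the job is handed in; nothing more can be done
None
```

The take-up is tensioned and held by the pin alone. I handed the job in with about 20 s of the 72 s used; it reports no verdict.

**What I did**
1. Swung the crank out with closed fingers until the force rose to about 6 N.
2. Stood the pin in the eye.
3. Straddled the eye block with open fingers and turned the wheel anticlockwise to about 0.84 rad, where the pin dropped into the quadrant hole.
4. Eased off until the contact force was gone, then lifted and moved the arm clear.

**Last checks**
- **Pin:** the knob top measured about 153 mm above the bench, give or take 3 mm (153 is fully home, 167 is standing). No shank shows between knob and block.
- **Wheel:** it stayed at the hole in pictures about 0.8 s apart after release. I estimate its angle at about 0.8 rad.
- **Crank:** it looks straight out from the axis in both views.
- **Arm:** the wrist force was about zero, with the arm clear of everything.

**Disagreed or not done**
- The two cameras differed by 4–6 mm sideways. I relied on the scene camera, which fitted the pin grasp best.
- The tool drifted about 6° out of vertical, which I could not correct with these moves. It touched nothing it shouldn't in the pictures I took.
- I did not give the knob the extra 10–15 N press, because it already looked home.
- I did not measure the other objects again at the end.

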